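# Backlash check of three crank drives

## Task

Check the three crank drives on the plate for backlash, working along the row from the robot's left to its right: rock each crank by its pin to the left and then to the right, up to the stop each way. On the two tight drives, push the cover rivet's centre pin down flush and leave the drives in their nests; lift the loose one out with its rivet still up and set it upright in the empty steel reject tray, without knocking over or shoving the things standing about.

Things in the scene. Friction and masses are not known exactly. Their poses are not given: they have to be found in the camera images.
- fixture: fixed steel plate, 150 (x) x 340 (y) x 12 mm thick, origin under its centre, turned a few degrees. Three shallow nests at its y = +115, 0, -115 mm (left, middle, right for the robot, whose left is +y), each of low bars (6 mm) round a drive's foot with 1 mm play; a drive is lifted straight up out of it. The drives sit with the plate's yaw, crank towards the robot.
- a_grip (a point): drive A (loose, 0.6 to 0.9 kg; three look alike, in any nest): grip point inside its cast housing, 30 mm above its underside. Axes: x from crank to motor, z up. Housing 50 (x) x 46 (y) mm, flat sides 6 to 44 mm above the underside, gripped across the 46; centre of mass within 15 mm. Foot plate 110 x 80 x 6 mm centred 15 mm to -x; motor ends 63 mm to +x, crank pin 100 mm to -x
- a_crankpin (a point): middle of the upright steel crank pin of drive A: 12 mm diameter, free for 11 mm above and below this point (57 above to 34 mm, the arm's top, over the drive's underside). It stands on the end of a flat crank arm that points to the drive's -x, 60 mm from the output shaft
- crank_a (a joint): crank angle of drive A about its upright shaft, rad: 0 mid-play, positive with the pin to the left (drive's +y). The worm gear locks it save for backlash between hard stops: tight about 0.03 rad (2 mm at the pin) each way, loose about 0.15 rad (9 mm). Moves at 0.3 N, stays where left. Over about 5 N sideways at a stop may shift or tip the drive
- a_rivettop (a point): top of the push rivet's centre pin on drive A: white plastic, 8 mm diameter, 6 mm proud of its black head (16 mm diameter) on the black gear cover; 5 mm to the drive's +x of the grip point, 56 mm over the underside when up, the top of the housing
- rivet_a (a joint): how far the rivet pin of drive A is pushed down, m: 0 up, 0.006 flush with its head. Slides at about 4 N, stays where left
- b_grip (a point): drive B (loose, 0.6 to 0.9 kg; three look alike, in any nest): grip point inside its cast housing, 30 mm above its underside. Axes: x from crank to motor, z up. Housing 50 (x) x 46 (y) mm, flat sides 6 to 44 mm above the underside, gripped across the 46; centre of mass within 15 mm. Foot plate 110 x 80 x 6 mm centred 15 mm to -x; motor ends 63 mm to +x, crank pin 100 mm to -x
- b_crankpin (a point): middle of the upright steel crank pin of drive B: 12 mm diameter, free for 11 mm above and below this point (57 above to 34 mm, the arm's top, over the drive's underside). It stands on the end of a flat crank arm that points to the drive's -x, 60 mm from the output shaft
- crank_b (a joint): crank angle of drive B about its upright shaft, rad: 0 mid-play, positive with the pin to the left (drive's +y). The worm gear locks it save for backlash between hard stops: tight about 0.03 rad (2 mm at the pin) each way, loose about 0.15 rad (9 mm). Moves at 0.3 N, stays where left. Over about 5 N sideways at a stop may shift or tip the drive
- b_rivettop (a point): top of the push rivet's centre pin on drive B: white plastic, 8 mm diameter, 6 mm proud of its black head (16 mm diameter) on the black gear cover; 5 mm to the drive's +x of the grip point, 56 mm over the underside when up, the top of the housing
- rivet_b (a joint): how far the rivet pin of drive B is pushed down, m: 0 up, 0.006 flush with its head. Slides at about 4 N, stays where left
- c_grip (a point): drive C (loose, 0.6 to 0.9 kg; three look alike, in any nest): grip point inside its cast housing, 30 mm above its underside. Axes: x from crank to motor, z up. Housing 50 (x) x 46 (y) mm, flat sides 6 to 44 mm above the underside, gripped across the 46; centre of mass within 15 mm. Foot plate 110 x 80 x 6 mm centred 15 mm to -x; motor ends 63 mm to +x, crank pin 100 mm to -x
- c_crankpin (a point): middle of the upright steel crank pin of drive C: 12 mm diameter, free for 11 mm above and below this point (57 above to 34 mm, the arm's top, over the drive's underside). It stands on the end of a flat crank arm that points to the drive's -x, 60 mm from the output shaft
- crank_c (a joint): crank angle of drive C about its upright shaft, rad: 0 mid-play, positive with the pin to the left (drive's +y). The worm gear locks it save for backlash between hard stops: tight about 0.03 rad (2 mm at the pin) each way, loose about 0.15 rad (9 mm). Moves at 0.3 N, stays where left. Over about 5 N sideways at a stop may shift or tip the drive
- c_rivettop (a point): top of the push rivet's centre pin on drive C: white plastic, 8 mm diameter, 6 mm proud of its black head (16 mm diameter) on the black gear cover; 5 mm to the drive's +x of the grip point, 56 mm over the underside when up, the top of the housing
- rivet_c (a joint): how far the rivet pin of drive C is pushed down, m: 0 up, 0.006 flush with its head. Slides at about 4 N, stays where left
- tray: the reject tray: empty open shallow steel tray, 230 (x) x 150 (y) x 30 mm high, walls and floor 3 mm thick, fixed, origin under its centre; stands to the left or the right of the plate
- boxes: stack of two flat cardboard boxes on the other side of the plate, about 154 x 114 x 69 mm high, fixed, origin under its centre; only in the way
- bottle: bystander: amber glass bottle with black cap, 42 mm diameter, 75 mm high, beyond the plate; origin under its centre
- jar: bystander: glass jar with steel lid, 52 mm diameter, 55 mm high, beyond the plate; origin under its centre
- tin: bystander: flat round tin, 79 mm diameter, 24 mm high, beyond the plate; origin under its centre

How it is judged:
By the outcome, as a careful person would: the job done as asked, in the order asked, and still so for the second after the job is handed in, with the robot touching nothing.
It also fails if it takes over 72 s, if anything falls off the work surface, if the arm or the gripper's body presses on something with over 40 N, if the wrist force passes 120 N, or if a joint passes its speed limit or range.

## Robot

A 7-joint arm with a two-finger parallel gripper is mounted at the origin on the work surface. World frame = base frame: x ahead of the robot, y to its left, z up, the work surface at z = 0. Lengths are in m, angles in rad, forces in N, time in s.
With the tool pointing down it reaches from about 0.425 to 0.875 m from the base axis. Payload 4.7 kg.
Tool frame: the origin (TCP) lies midway between the tips of the shut fingers; the grasp point (between the pads) lies 19 mm behind it (manip.hold_point_z is the distance from the TCP to the grasp point, in m); x points along the fingers, y is the direction in which the jaws open and shut, and the axes are right-handed (so a half turn about x gives the same grasp; the last joint's range is limited). The gripper opens to 85 mm and grips with 20 to 120 N. Pads are 22 mm wide; open, the fingers measure 114 mm over their backs; the gripper's body (76 mm by 85 mm) begins 54 mm behind the grasp point. The pads swing forward as they close: fully open they stand 13 mm farther back than shut.
Start: joints at [-1.141, 0.321, -0.07, 1.45, 0.023, 1.371, -0.057], TCP at [0.263, 0.595, 0.231] pointing down, gripper open.
Joint ranges: [-2.86, 2.86], [-0.3, 2.09], [-1.38, 1.24], [0.06, 2.45], [-1.56, 4.7], [0.09, 2.05], [-2.69, 2.69]. Speed limits (rad/s): [2.57, 2.57, 3.14, 3.14, 3.14, 3.14, 3.14].

## Interface

Orientations are given as [roll, pitch, yaw] about the fixed x, y, z axes, in that order (R = Rz(yaw) Ry(pitch) Rx(roll)).
In Python, from cell import telemetry, eyes, job, manip gives the robot as it stands.
- The arm moves only by the tool move_arm, never from a script. Its argument "steps" is a list that holds one entry, the list of rows, each a list of 6 numbers: the shift along the tool's x, y, z in mm, then the turn, a rotation vector about the tool's x, y, z in degrees. A call has 1 to 12 rows; each row shifts and turns the commanded pose from where the row before left it, along the tool's axes as they then stand; what a row does not reach is not made up. A row lasts 1/10 s, in which the tool goes at most 50 mm and 8.59 degrees, less where a joint would pass 70% of its speed; a pose out of reach is approached as far as the arm can. A call with a gripper value outside its range is refused whole. "fingers" is the finger opening in mm, from 0 to 85.4, set as the call begins (left out, the last holds). The fingers move at their own pace and stop on an object; "newtons" is the grip in N (left out, the last holds). Time passes only in rows, so rows that do not move let the fingers close. It gives the time, the measured TCP pose, the force and the opening at its end, in the units of the state.
- telemetry.get_obs(): the state, without advancing time (a new reading comes with each control period).
- eyes.camera(name): name is "scene" or "top" or "wrist"; returns a dict with "img" (420x560x3 uint8, blue, green, red), "range_z" (420x560 float32, m along the optical axis (not along the pixel's ray), 0 where there is no reading), "mtx" (3x3 intrinsics, pixels), "xyz" and "attitude" of the camera in the world. Camera axes: x right, y down, z forward; pixel columns grow to the right and rows downward; lengths in m; the calibration is good to about 2 mm. A picture is of the moment at which its call begins.
- job.sign_off(): hands the job in, once; it reports no verdict.
The state is a dict: "time": time; "q": joint angles; "joint_vel": joint speeds; "tau": joint torques, N m; "position": TCP position; "orientation": TCP orientation; "force": force on the tool from outside, world axes, zero at the start; "moment": the same for the moment, N m; "gripper_width": opening from 0.0 (shut) to 1.0 (fully open).
Only numpy, scipy, OpenCV 4.12 (cv2) and the standard library are available. Lean on these libraries where they do the work, as an engineer would, in place of code of your own. Each camera call takes 0.05 s, during which the arm holds its last target.

## Working session

There is one attempt and no reset: what is moved stays moved. The work goes in short steps, Python scripts to look and compute and a tool call to move; the robot and the scene stay as the last step left them, time stands still between calls to the robot, and variables do not carry over. Pictures are saved under pics/ and viewed, and the job is handed in when it is done.

Besides the shell and the picture viewer there is one more tool, called after "Call:" as a command line: name --argument value ..., lists and objects as JSON in quotes. move_arm: Moves the arm, as the interface text tells. Its arguments: {"type":"object","properties":{"steps":{"type":"array"},"fingers":{"type":"number"},"newtons":{"type":"number"}},"required":["steps"]}

```bash
ls; mkdir -p pics; python3 - <<'E'
from cell import telemetry, eyes, job, manip
import cv2, numpy as np
print(telemetry.get_obs()); print([ (n,getattr(manip,n)) for n in dir(manip) if n[0]!='_'])
for n in ("scene","top"):
    c=eyes.camera(n); cv2.imwrite(f"pics/{n}0.png",c["img"]); np.savez(f"{n}0.npz",**c); print(n,c["xyz"],c["attitude"],c["mtx"])
E
```

```text
pics
{'time': 0.0, 'q': array([-1.14086731,  0.32179851, -0.07010851,  1.45170387,  0.02261171,
        1.37080843, -0.05690393]), 'joint_vel': array([ 0.00036222, -0.00029118,  0.00049441,  0.00126822,  0.00150589,
       -0.00052073, -0.0001462 ]), 'tau': array([ 2.00300719e-04, -4.93586898e+01, -3.81894289e-01, -3.14319456e+01,
        1.31184416e-02,  1.14701691e-02,  1.88883780e-05]), 'position': array([0.26237809, 0.5940844 , 0.23022511]), 'orientation': array([-1.5164059 ,  1.56886568, -1.93218272]), 'force': array([ 0.67850179, -0.26969811, -0.28006747]), 'moment': array([ 0.02841361, -0.00291124,  0.03043038]), 'gripper_width': 0.9993668182104051}
[('IKError', <class 'cell.IKError'>), ('hold_point_z', 0.0187)]
scene [ 1.42444587 -0.42535532  0.71863403] [-2.18644901 -0.01179849  1.08386109] [[447.18127879   0.         274.47349301]
 [  0.         447.18127879 205.560163  ]
 [  0.           0.           1.        ]]
top [0.4755744  0.01685963 1.31529097] [-3.01049441 -0.01615314 -1.58318855] [[512.83091251   0.         274.2496628 ]
 [  0.         512.83091251 207.26288964]
 [  0.           0.           1.        ]]
```

View pics/scene0.png

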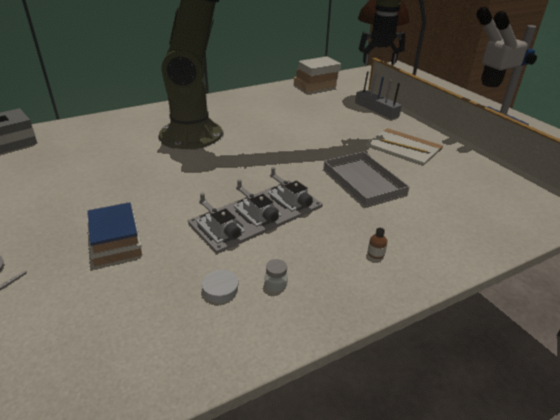

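View pics/top0.png

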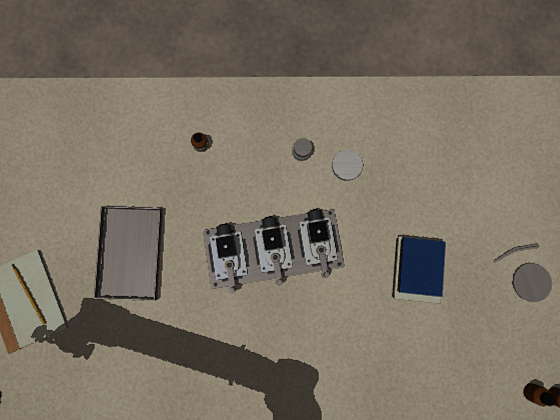

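The top view shows the tray at left, about (131,253), and three drives on the plate with rivets near (226,246), (272,239) and (319,231). The boxes are on the right, about (420,267). Next I'll measure in world coordinates.

```bash
cat > h.py <<'E'
import numpy as np, cv2
from scipy.spatial.transform import Rotation as R
def cloud(c):
    z=c["range_z"]; K=c["mtx"]; v,u=np.mgrid[:z.shape[0],:z.shape[1]]
    p=np.stack([(u-K[0,2])/K[0,0]*z,(v-K[1,2])/K[1,1]*z,z],-1)
    return p@R.from_euler('xyz',c["attitude"]).as_matrix().T+c["xyz"]
def pix(c,p):
    q=(np.asarray(p)-c["xyz"])@R.from_euler('xyz',c["attitude"]).as_matrix()
    return q[...,:2]/q[...,2:]*c["mtx"][0,0]+c["mtx"][:2,2]
def onz(c,uv,z):
    K=c["mtx"];d=np.array([(uv[0]-K[0,2])/K[0,0],(uv[1]-K[1,2])/K[1,1],1])@R.from_euler('xyz',c["attitude"]).as_matrix().T
    return c["xyz"]+d*(z-c["xyz"][2])/d[2]
E
python3 - <<'E'
from h import *
c=dict(np.load("top0.npz")); P=cloud(c); z=P[...,2]
print("table z",np.median(z[300:340,400:480]))
def rep(n,m):
    p=P[m]; r=cv2.minAreaRect(p[:,:2].astype(np.float32)); print(n,len(p),np.round(r[0],4),np.round(r[1],4),round(r[2],2))
roi=np.zeros(z.shape,bool); roi[200:300,195:350]=1
rep("plate",roi&(z>.006)&(z<.03)); 
rep("plateall",roi&(z>.006))
roi=np.zeros(z.shape,bool); roi[195:310,85:175]=1; rep("tray",roi&(z>.012))
rep("trayrim",roi&(z>.022))
roi=np.zeros(z.shape,bool); roi[225:310,385:455]=1; rep("boxes",roi&(z>.03))
roi=np.zeros(z.shape,bool); roi[120:190,180:380]=1
n,l,s,ce=cv2.connectedComponentsWithStats((roi&(z>.01)).astype(np.uint8))
for i in range(1,n):
    if s[i,4]>20: rep("by",l==i); print(z[l==i].max())
# housing tops
roi=np.zeros(z.shape,bool); roi[195:300,195:350]=1
for lo,hi in((.05,.08),(.058,.08)):
    n,l,s,ce=cv2.connectedComponentsWithStats((roi&(z>lo)&(z<hi)).astype(np.uint8))
    for i in range(1,n):
        if s[i,4]>5: rep("h%g"%lo,l==i); print(np.round(P[l==i].mean(0),4), ce[i])
im=c["img"][195:300,195:350]; cv2.imwrite("pics/crop0.png",cv2.resize(im,None,fx=5,fy=5,interpolation=cv2.INTER_CUBIC))
E
```

```text
table z 0.00024931098541602914
plate 5359 [ 5.419e-01 -4.000e-04] [0.2484 0.3938] 0.18
plateall 8346 [ 5.419e-01 -4.000e-04] [0.2484 0.3938] 0.18
tray 818 [0.5288 0.2264] [0.4235 0.2301] 87.37
trayrim 596 [0.5288 0.2264] [0.4235 0.2301] 87.37
boxes 2972 [ 0.5029 -0.2055] [0.4356 0.1539] 83.42
by 264 [0.66   0.0966] [0.3996 0.0413] 29.27
1.3152909708187088
by 361 [ 0.7922 -0.0785] [0.0478 0.0484] 21.73
0.0608202073732691
by 739 [ 0.6424 -0.0889] [0.077  0.3875] 46.38
1.3152909708187088
h0.05 508 [ 0.5954 -0.1108] [0.0826 0.0462] 7.75
[ 0.5892 -0.1109  0.059 ] [317.32086614 227.70275591]
h0.05 505 [0.578 0.003] [0.0814 0.0457] 8.5
[0.5721 0.0022 0.0588] [271.46930693 235.18415842]
h0.05 508 [0.5606 0.1164] [0.0811 0.046 ] 7.96
[0.5549 0.1152 0.0589] [225.34251969 242.68700787]
h0.05 21 [ 0.5335 -0.1183] [0.0124 0.0172] 88.63
[ 0.5347 -0.1192  0.0518] [320.9047619  249.95238095]
h0.05 34 [ 0.5183 -0.0062] [0.0164 0.0198] 25.86
[ 0.5175 -0.0058  0.0528] [274.94117647 257.52941176]
h0.05 37 [0.5019 0.1069] [0.0197 0.0171] 89.33
[0.5018 0.107  0.0523] [228.91891892 264.51351351]
h0.05 23 [
[... 289 characters left out ...]
217]
h0.058 7 [ 0.6263 -0.1082] [0.0122 0.0035] 61.9
[ 0.6267 -0.1081  0.0592] [315.85714286 212.57142857]
h0.058 307 [ 0.5817 -0.1121] [0.0538 0.0451] 8.42
[ 0.5798 -0.1125  0.0615] [318.18241042 231.41693811]
h0.058 301 [5.625e-01 3.000e-04] [0.0479 0.0441] 8.95
[5.624e-01 2.000e-04 6.130e-02] [272.33887043 239.01328904]
h0.058 308 [0.5474 0.1148] [0.0533 0.0442] 9.38
[0.5455 0.1145 0.0614] [225.53896104 246.48376623]
h0.058 21 [ 0.4759 -0.1289] [0.0101 0.0096] 89.41
[ 0.4759 -0.1283  0.0681] [326. 274.]
h0.058 19 [ 0.4583 -0.0145] [0.0097 0.0097] 87.8
[ 0.4586 -0.0153  0.068 ] [279.31578947 281.84210526]
h0.058 20 [0.4407 0.0985] [0.0096 0.0098] 1.04
[0.4417 0.0987 0.0686] [231.9  289.55]
```

View pics/crop0.png

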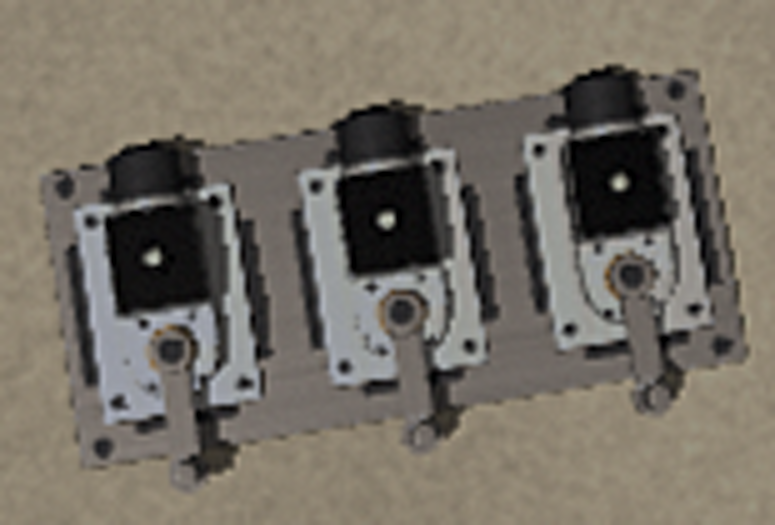

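```bash
python3 - <<'E'
from h import *
from cell import telemetry
c=dict(np.load("top0.npz")); P=cloud(c); z=np.where(c["range_z"]>0,P[...,2],0); g=cv2.cvtColor(c["img"],cv2.COLOR_BGR2GRAY).astype(float)
riv=[]
for u,v in((225.4,246.4),(272.4,239),(319,231.4)):
    u0,v0=int(round(u)),int(round(v)); w=g[v0-4:v0+5,u0-4:u0+5]-60; w=np.clip(w,0,None); vv,uu=np.mgrid[v0-4:v0+5,u0-4:u0+5]
    r=onz(c,((w*uu).sum()/w.sum(),(w*vv).sum()/w.sum()),.068); riv.append(r); print("rivet",np.round(r,4))
riv=np.array(riv); d=riv[0]-riv[2]; yaw=np.arctan2(-d[0],d[1]); print("yaw from rivets",np.degrees(yaw),np.linalg.norm(d))
n,l,s,ce=cv2.connectedComponentsWithStats((z>.063).astype(np.uint8))
ex=np.array([np.cos(yaw),np.sin(yaw)]);ey=np.array([-ex[1],ex[0]])
for i in range(1,n):
    if 5<s[i,4]<60 and 200<ce[i][0]<340 and 260<ce[i][1]<300:
        p=onz(c,ce[i],.069)[:2]; k=np.argmin(np.abs((riv[:,:2]-p)@ey)); print("pin",p,"in drive frame of",k,((p-riv[k,:2])@ex+.005)*1e3,((p-riv[k,:2])@ey)*1e3)
for n_,(a,b,e,f),lo in(("tray",(195,310,85,175),.012),("rim",(195,310,85,175),.02),("plate",(200,300,195,350),.006),("boxes",(225,310,385,455),.03),("bottle",(125,160,185,220),.03)):
    m=np.zeros(z.shape,bool);m[a:b,e:f]=1;m&=(z>lo)&(z<.1)
    nn,l,s,_=cv2.connectedComponentsWithStats(m.astype(np.uint8),connectivity=8); i=1+np.argmax(s[1:,4]); p=P[l==i]
    print(n_,cv2.minAreaRect(p[:,:2].astype(np.float32)),p[:,2].max())
o=telemetry.get_obs(); print(np.round(R.from_euler('xyz',o['orientation']).as_matrix(),3))
E
```

```text
rivet [0.5459 0.1149 0.068 ]
rivet [0.563  0.0012 0.068 ]
rivet [ 0.5799 -0.1125  0.068 ]
yaw from rivets 8.517663865938705 0.22992266361445665
pin [ 0.47588395 -0.12850508] in drive frame of 2 -100.27291816100774 -0.39724023232405997
pin [ 0.45857389 -0.01525525] in drive frame of 1 -100.71808086827318 -0.8280642669552948
pin [0.44152957 0.09896878] in drive frame of 0 -100.55623881524342 -0.2666476067630908
tray ((0.5350000262260437, 0.36155685782432556), (0.1529417634010315, 0.23007182776927948), 87.35609436035156) 0.039114077776161826
rim ((0.5350000262260437, 0.36155685782432556), (0.1529417634010315, 0.23007182776927948), 87.35609436035156) 0.039114077776161826
plate ((0.5355435013771057, -0.004652559757232666), (0.17552077770233154, 0.3430459797382355), 8.090627670288086) 0.0733766355635268
boxes ((0.4845423698425293, -0.36430293321609497), (0.11558565497398376, 0.1540130078792572), 83.55875396728516) 0.077205947585409
bottle ((0.8151151537895203, 0.18355515599250793), (0.04125446081161499, 0.03958113491535187), 46.0370979309082) 0.08085209519014924
[[-0.001  0.404  0.915]
 [-0.002  0.915 -0.404]
 [-1.    -0.002  0.   ]]
```

```bash
cat >> h.py <<'E'
def plan(pos,yawdeg=8.52):
    """print turn about tool xyz (deg) and then shift in turned tool frame (mm)"""
    from cell import telemetry
    o=telemetry.get_obs(); A=R.from_euler('xyz',o['orientation']).as_matrix()
    a=np.radians(yawdeg); T=np.array([[0,-np.sin(a),np.cos(a)],[0,np.cos(a),np.sin(a)],[-1,0,0]])
    rv=np.degrees(R.from_matrix(A.T@T).as_rotvec()); sh=T.T@(np.array(pos)-o['position'])*1e3
    print("t%.2f turn"%o['time'],np.round(rv,2),"then shift",np.round(sh,1),"F(world)",np.round(o['force'],2),"Ftool",np.round(T.T@o['force'],2),"w",o['gripper_width'])
E
python3 -c "
from h import *
plan([.4415,.099,.13])"
```

```text
t0.10 turn [-3.234e+01 -2.000e-02  1.000e-01] then shift [ 100.3 -516.2  103.8] F(world) [ 0.19 -0.36 -0.79] Ftool [ 0.79 -0.38  0.14] w 0.998492669523203
```

Call:
move_arm --steps '[[[0,0,0,-8.1,0,0],[0,0,0,-8.1,0,0],[0,0,0,-8.1,0,0],[0,0,0,-8,0,0],[0,-45,9,0,0,0],[0,-45,9,0,0,0],[0,-45,9,0,0,0],[0,-45,9,0,0,0],[0,-45,9,0,0,0],[0,-45,9,0,0,0],[0,-45,9,0,0,0],[0,-45,9,0,0,0]]]' --fingers 26 --newtons 20

```text
time: 1.3
position: [0.387, 0.2472, 0.2311]
orientation: [2.684, 1.571, 2.832]
force: [1.2, -0.5, 0.2]
gripper_width: 0.307
```

Call:
move_arm --steps '[[[20,-39,8,0,0,0],[20,-39,8,0,0,0],[20,-39,8,0,0,0],[20,-39,8,0,0,0],[0,0,0,0,0,0],[0,0,0,0,0,0],[0,0,0,0,0,0]]]'

```text
time: 2.0
position: [0.4414, 0.1008, 0.1517]
orientation: [0.905, 1.57, 1.055]
force: [0.3, -0.0, -0.7]
gripper_width: 0.306
```

```bash
python3 - <<'E'
from h import *
from cell import eyes
plan([.4415,.099,.05])
c=eyes.camera("wrist"); cv2.imwrite("pics/w1.png",c["img"]); print(c["xyz"],c["attitude"])
print(pix(c,[[.4415,.099,.069],[.5459,.1149,.068]]))
plan([.4415,.099,.05])
E
```

```text
t2.00 turn [ 0.04  0.03 -0.03] then shift [101.7  -1.7  -0.2] F(world) [ 0.34 -0.03 -0.71] Ftool [ 0.71 -0.08  0.33] w 0.3060662371495806
[0.36488691 0.08843457 0.29378726] [ 2.82917757e+00 -9.83561502e-04  1.72089794e+00]
[[272.87191616 213.18627592]
 [273.1807872  322.43447713]]
t2.05 turn [ 0.09  0.05 -0.03] then shift [101.8  -2.   -0.3] F(world) [-0.04 -1.11  0.92] Ftool [-0.92 -1.09 -0.21] w 0.30449727834226215
```

View pics/w1.png

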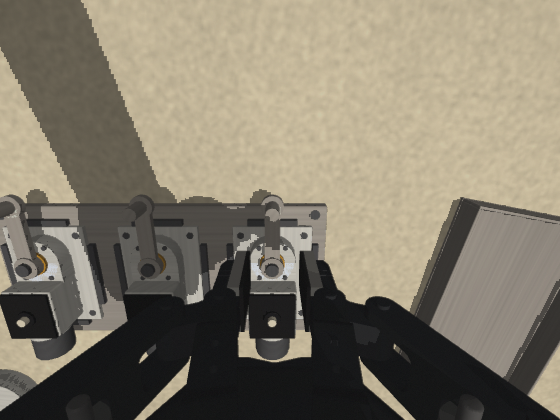

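```bash
python3 - <<'E'
import cv2
i=cv2.imread("pics/w1.png")[180:340,220:330]; cv2.imwrite("pics/w1c.png",cv2.resize(i,None,fx=5,fy=5,interpolation=cv2.INTER_CUBIC)[:600])
E
```

```text
(no output)
```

View pics/w1c.png

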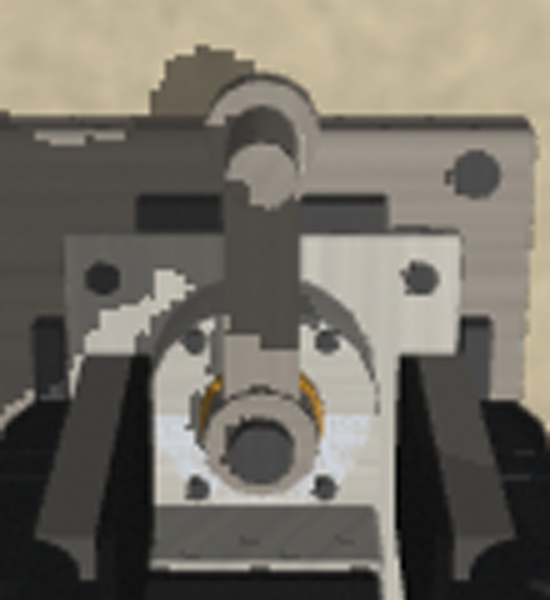

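The pin top is at (272.6, 214.4) in the wrist picture, against a prediction of (272.9, 213.2). The calibration holds, so I'm descending around the pin.

Call:
move_arm --steps '[[[35,-2,0,0,0,0],[35,0,0,0,0,0],[30,0,0,0,0,0],[0,0,0,0,0,0],[0,0,0,0,0,0],[0,0,0,0,0,0],[0,0,0,0,0,0]]]'

```text
time: 2.75
position: [0.4433, 0.0984, 0.0532]
orientation: [0.272, 1.567, 0.421]
force: [-0.8, -0.3, 0.3]
gripper_width: 0.304
```

```bash
python3 - <<'E'
from h import *
from cell import eyes
for k in range(3):
  plan([.4415,.099,.05]); c=eyes.camera("wrist")
plan([.4415,.099,.05])
cv2.imwrite("pics/w2.png",cv2.resize(c["img"][120:300,180:380],None,fx=3,fy=3))
E
```

```text
t2.75 turn [-0.01  0.2  -0.06] then shift [ 3.2  0.9 -1.7] F(world) [-0.8  -0.33  0.3 ] Ftool [-0.3  -0.21 -0.84] w 0.3036735598928089
t2.80 turn [-0.03  0.18 -0.05] then shift [ 2.9  1.  -1.4] F(world) [-0.16 -0.57  0.17] Ftool [-0.17 -0.54 -0.25] w 0.3054635844301238
t2.85 turn [-0.03  0.14 -0.04] then shift [ 2.6  1.1 -1.1] F(world) [ 0.63 -0.18 -0.47] Ftool [ 0.47 -0.27  0.6 ] w 0.30345211332067823
t2.90 turn [-0.04  0.12 -0.04] then shift [ 2.4  1.2 -0.9] F(world) [ 0.07 -0.06  0.81] Ftool [-0.81 -0.07  0.06] w 0.30305864935792826
```

View pics/w2.png

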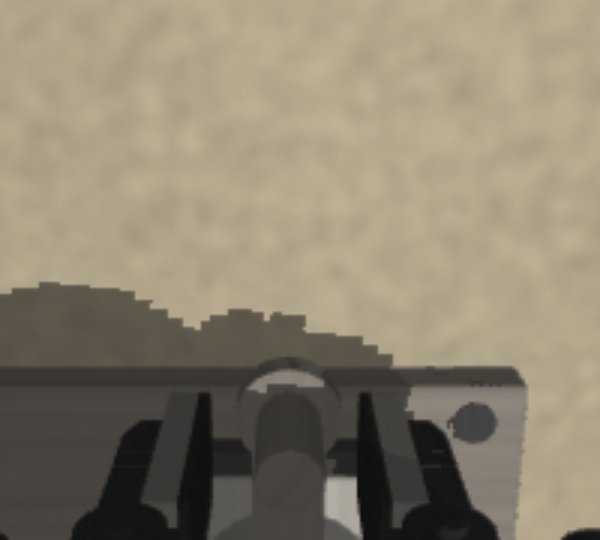

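The pin sits midway between the pads. Rocking left in small force-checked steps.

Call:
move_arm --steps '[[[1,4,0,0,0,0],[0,2,0,0,0,0],[0,0,0,0,0,0],[0,0,0,0,0,0],[0,0,0,0,0,0]]]'

```text
time: 3.4
position: [0.4409, 0.1035, 0.0503]
orientation: [-2.184, 1.571, -2.036]
force: [0.5, 1.0, 0.3]
gripper_width: 0.303
```

Call:
move_arm --steps '[[[0,1,0,0,0,0],[0,0,0,0,0,0],[0,0,0,0,0,0]]]'

```text
time: 3.7
position: [0.4408, 0.1045, 0.0503]
orientation: [0.327, 1.571, 0.475]
force: [-0.6, -0.4, -0.3]
gripper_width: 0.305
```

Call:
move_arm --steps '[[[0,1,0,0,0,0],[0,0,0,0,0,0],[0,0,0,0,0,0]]]'

```text
time: 4.0
position: [0.4406, 0.1056, 0.0503]
orientation: [0.793, 1.571, 0.941]
force: [0.1, 0.1, 1.3]
gripper_width: 0.304
```

```bash
cat > chk.py <<'E'
import sys
from h import *
from cell import eyes
t=eval(sys.argv[1])
for k in range(2):
  plan(t); c=eyes.camera("wrist")
plan(t)
u=[int(x) for x in sys.argv[3:]] or [120,300,180,380]
cv2.imwrite(f"pics/{sys.argv[2]}.png",cv2.resize(c["img"][u[0]:u[1],u[2]:u[3]],None,fx=3,fy=3))
E
python3 chk.py [.4415,.099,.05] w3
```

```text
t4.00 turn [-0.04  0.   -0.  ] then shift [ 0.3 -6.6 -0.1] F(world) [0.07 0.12 1.26] Ftool [-1.26  0.11  0.09] w 0.30383285906949137
t4.05 turn [-0.04  0.   -0.  ] then shift [ 0.3 -6.6 -0.1] F(world) [-0.01  0.3  -0.47] Ftool [0.47 0.3  0.03] w 0.3091013277928551
t4.10 turn [-0.04  0.   -0.  ] then shift [ 0.3 -6.6 -0.1] F(world) [-0.24 -0.31  0.02] Ftool [-0.02 -0.28 -0.28] w 0.30687626740003715
```

View pics/w3.png

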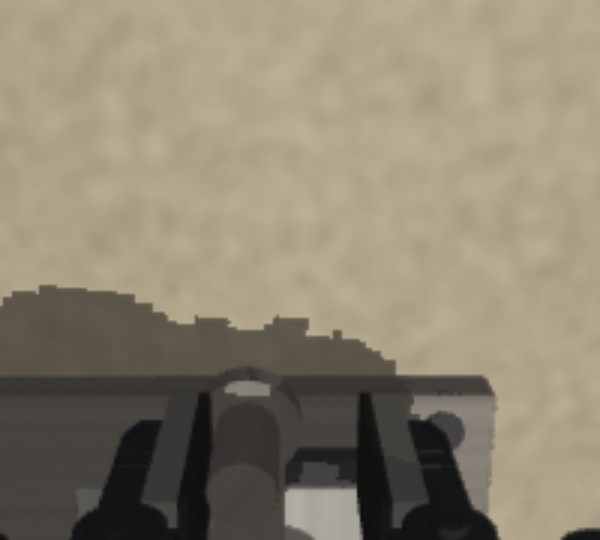

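The pad is about at the pin. Continuing.

Call:
move_arm --steps '[[[0,1,0,0,0,0],[0,0,0,0,0,0],[0,0,0,0,0,0]]]'

```text
time: 4.4
position: [0.4405, 0.1066, 0.0503]
orientation: [0.763, 1.571, 0.911]
force: [-0.4, -0.4, -0.3]
gripper_width: 0.304
```

Call:
move_arm --steps '[[[0,0.7,0,0,0,0],[0,0,0,0,0,0],[0,0,0,0,0,0]]]'

```text
time: 4.7
position: [0.4404, 0.1071, 0.0503]
orientation: [-1.336, 1.571, -1.188]
force: [0.8, 0.7, 0.9]
gripper_width: 0.306
```

```bash
python3 chk.py [.4415,.099,.05] w4
```

```text
t4.70 turn [-0.05  0.    0.  ] then shift [ 0.3 -8.2 -0.1] F(world) [0.76 0.72 0.94] Ftool [-0.94  0.6   0.85] w 0.3055534665561324
t4.75 turn [-0.04  0.    0.  ] then shift [ 0.3 -8.2 -0.1] F(world) [ 0.43 -0.45 -0.29] Ftool [ 0.29 -0.51  0.36] w 0.30500996617334974
t4.80 turn [-0.04  0.    0.  ] then shift [ 0.3 -8.2 -0.1] F(world) [-0.07 -0.89  0.16] Ftool [-0.16 -0.87 -0.2 ] w 0.30486549650694356
```

Call:
move_arm --steps '[[[0,0.7,0,0,0,0],[0,0,0,0,0,0],[0,0,0,0,0,0]]]'

```text
time: 5.1
position: [0.4403, 0.1077, 0.0503]
orientation: [-1.735, 1.571, -1.587]
force: [-0.3, -1.5, 0.4]
gripper_width: 0.303
```

```bash
python3 chk.py [.4415,.099,.05] w5
```

```text
t5.10 turn [-0.05 -0.    0.01] then shift [ 0.3 -8.8 -0.1] F(world) [-0.32 -1.53  0.41] Ftool [-0.41 -1.47 -0.54] w 0.3031773486756234
t5.15 turn [-0.05 -0.    0.01] then shift [ 0.3 -8.8 -0.1] F(world) [ 0.25 -1.19  0.49] Ftool [-0.49 -1.21  0.07] w 0.30822113977082893
t5.20 turn [-0.05  0.    0.01] then shift [ 0.3 -8.8 -0.1] F(world) [ 0.43 -1.27  0.15] Ftool [-0.15 -1.32  0.23] w 0.3008084291718247
```

Call:
move_arm --steps '[[[0,0.5,0,0,0,0],[0,0,0,0,0,0],[0,0,0,0,0,0]]]'

```text
time: 5.5
position: [0.4402, 0.1084, 0.0503]
orientation: [1.122, 1.571, 1.27]
force: [-0.1, -1.5, 0.6]
gripper_width: 0.309
```

```bash
python3 chk.py [.4415,.099,.05] w6
```

```text
t5.50 turn [-0.04  0.   -0.  ] then shift [ 0.3 -9.5 -0.1] F(world) [-0.12 -1.51  0.62] Ftool [-0.62 -1.48 -0.34] w 0.3086503039732822
t5.55 turn [-0.04  0.   -0.  ] then shift [ 0.3 -9.5 -0.1] F(world) [-0.26 -0.21  0.4 ] Ftool [-0.4  -0.17 -0.29] w 0.3063144818647578
t5.60 turn [-0.04  0.   -0.  ] then shift [ 0.3 -9.5 -0.1] F(world) [ 0.9  -0.97  0.43] Ftool [-0.43 -1.09  0.75] w 0.3060284826646402
```

View pics/w6.png

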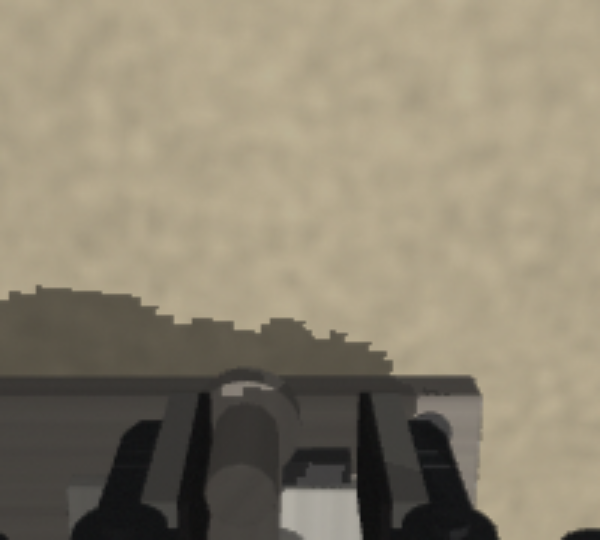

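Call:
move_arm --steps '[[[0,0.7,0,0,0,0],[0,0,0,0,0,0],[0,0,0,0,0,0]]]'

```text
time: 5.9
position: [0.4401, 0.1092, 0.0503]
orientation: [1.813, 1.571, 1.961]
force: [-0.6, -1.8, 0.6]
gripper_width: 0.302
```

```bash
python3 chk.py [.4415,.099,.05] w7
```

```text
t5.90 turn [-0.04 -0.   -0.  ] then shift [  0.3 -10.3  -0.1] F(world) [-0.58 -1.75  0.62] Ftool [-0.62 -1.65 -0.83] w 0.30203348611127284
t5.95 turn [-0.04  0.   -0.  ] then shift [  0.3 -10.3  -0.1] F(world) [ 0.23 -1.04  1.32] Ftool [-1.32 -1.07  0.08] w 0.3051880438255585
t6.00 turn [-0.04  0.01 -0.  ] then shift [  0.3 -10.2  -0.1] F(world) [-0.09 -0.77  1.5 ] Ftool [-1.5  -0.75 -0.2 ] w 0.303571557325005
```

Call:
move_arm --steps '[[[0,0.7,0,0,0,0],[0,0,0,0,0,0],[0,0,0,0,0,0]]]'

```text
time: 6.3
position: [0.44, 0.1094, 0.0503]
orientation: [-1.864, 1.57, -1.716]
force: [-1.1, -2.8, 0.1]
gripper_width: 0.306
```

```bash
python3 chk.py [.4415,.099,.05] w8
```

```text
t6.30 turn [-0.05 -0.01  0.03] then shift [  0.3 -10.5  -0.1] F(world) [-1.12 -2.79  0.07] Ftool [-0.07 -2.59 -1.52] w 0.3060869168148961
t6.35 turn [-0.05 -0.01  0.02] then shift [  0.3 -10.6  -0.1] F(world) [ 0.28 -3.4   0.88] Ftool [-0.88 -3.41 -0.23] w 0.3043740441890133
t6.40 turn [-0.06 -0.01  0.02] then shift [  0.3 -10.5  -0. ] F(world) [-0.62 -4.57  1.07] Ftool [-1.07 -4.43 -1.29] w 0.3029897961323964
```

Left stop felt at about 3.5 N. Now to the right.

Call:
move_arm --steps '[[[0,-8,0,0,0,0],[0,-7,0,0,0,0],[0,0,0,0,0,0],[0,0,0,0,0,0],[0,0,0,0,0,0]]]'

```text
time: 6.9
position: [0.4422, 0.0953, 0.0504]
orientation: [1.021, 1.57, 1.17]
force: [0.7, -1.2, 0.2]
gripper_width: 0.304
```

Call:
move_arm --steps '[[[0,-1,0,0,0,0],[0,0,0,0,0,0],[0,0,0,0,0,0]]]'

```text
time: 7.2
position: [0.4424, 0.0941, 0.0503]
orientation: [1.012, 1.571, 1.161]
force: [-0.1, -0.3, -0.2]
gripper_width: 0.304
```

```bash
python3 chk.py [.4415,.099,.05] w9
```

```text
t7.20 turn [-0.04  0.   -0.01] then shift [ 0.3  5.  -0.1] F(world) [-0.13 -0.3  -0.21] Ftool [ 0.21 -0.28 -0.18] w 0.30435793757963786
t7.25 turn [-0.04  0.01 -0.  ] then shift [ 0.3  5.  -0.1] F(world) [ 0.03  0.18 -0.27] Ftool [0.27 0.17 0.06] w 0.303923032535911
t7.30 turn [-0.03  0.01 -0.  ] then shift [ 0.3  5.  -0.1] F(world) [-0.63  0.27 -0.34] Ftool [ 0.34  0.36 -0.58] w 0.30441354779862734
```

Call:
move_arm --steps '[[[0,-1,0,0,0,0],[0,0,0,0,0,0],[0,0,0,0,0,0]]]'

```text
time: 7.6
position: [0.4425, 0.093, 0.0503]
orientation: [0.501, 1.571, 0.649]
force: [0.5, -0.3, 0.2]
gripper_width: 0.303
```

```bash
python3 chk.py [.4415,.099,.05] w10
```

```text
t7.60 turn [-0.05  0.   -0.  ] then shift [ 0.3  6.1 -0.1] F(world) [ 0.54 -0.3   0.23] Ftool [-0.23 -0.37  0.49] w 0.3029816408791508
t7.65 turn [-0.05  0.01 -0.  ] then shift [ 0.3  6.2 -0.1] F(world) [-0.65  0.05  0.02] Ftool [-0.02  0.14 -0.63] w 0.30366648070566526
t7.70 turn [-0.04  0.01 -0.  ] then shift [ 0.3  6.1 -0.1] F(world) [ 0.45 -0.43 -0.17] Ftool [ 0.17 -0.49  0.38] w 0.3005722358677899
```

View pics/w10.png

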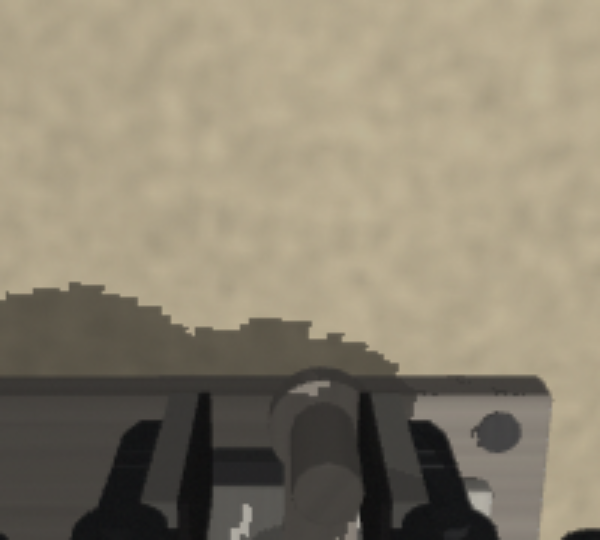

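Call:
move_arm --steps '[[[0,-1,0,0,0,0],[0,0,0,0,0,0],[0,0,0,0,0,0]]]'

```text
time: 8.0
position: [0.4427, 0.0919, 0.0503]
orientation: [-0.131, 1.571, 0.017]
force: [-0.0, -0.3, -0.1]
gripper_width: 0.303
```

```bash
python3 chk.py [.4415,.099,.05] w11
```

```text
t8.00 turn [-0.05  0.01  0.  ] then shift [ 0.3  7.2 -0.1] F(world) [-0.04 -0.33 -0.07] Ftool [ 0.07 -0.32 -0.09] w 0.30315595414532925
t8.05 turn [-0.05  0.01 -0.  ] then shift [ 0.3  7.2 -0.1] F(world) [-0.03 -1.27 -0.22] Ftool [ 0.22 -1.26 -0.22] w 0.30116904756306795
t8.10 turn [-0.05  0.01 -0.  ] then shift [ 0.3  7.2 -0.1] F(world) [-0.67 -0.7   0.4 ] Ftool [-0.4  -0.59 -0.77] w 0.2993324096426887
```

Call:
move_arm --steps '[[[0,-0.8,0,0,0,0],[0,0,0,0,0,0],[0,0,0,0,0,0]]]'

```text
time: 8.4
position: [0.4427, 0.0914, 0.0503]
orientation: [1.293, 1.571, 1.441]
force: [-0.4, 1.2, -0.1]
gripper_width: 0.308
```

```bash
python3 chk.py [.4415,.099,.05] w12
```

```text
t8.40 turn [-0.03  0.   -0.01] then shift [ 0.3  7.7 -0.1] F(world) [-0.44  1.19 -0.07] Ftool [ 0.07  1.24 -0.26] w 0.3075307031802065
t8.45 turn [-0.04  0.01 -0.01] then shift [ 0.4  7.7 -0.1] F(world) [0.26 1.58 0.22] Ftool [-0.22  1.52  0.49] w 0.30187540374307253
t8.50 turn [-0.04  0.   -0.01] then shift [ 0.3  7.8 -0.1] F(world) [0.03 1.   0.52] Ftool [-0.52  0.98  0.17] w 0.30324638311780994
```

View pics/w12.png

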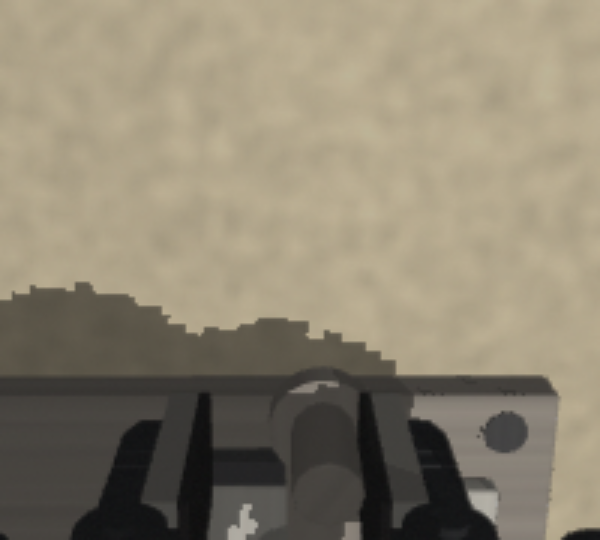

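Call:
move_arm --steps '[[[0,-0.8,0,0,0,0],[0,0,0,0,0,0],[0,0,0,0,0,0]]]'

```text
time: 8.8
position: [0.4428, 0.0905, 0.0503]
orientation: [1.621, 1.571, 1.769]
force: [-0.5, 0.3, 0.5]
gripper_width: 0.309
```

```bash
python3 chk.py [.4415,.099,.05] w13
```

```text
t8.80 turn [-0.04 -0.   -0.01] then shift [ 0.3  8.6 -0.1] F(world) [-0.55  0.34  0.51] Ftool [-0.51  0.42 -0.49] w 0.3088240723784414
t8.85 turn [-0.04 -0.   -0.01] then shift [ 0.3  8.6 -0. ] F(world) [-1.48  0.66 -0.4 ] Ftool [ 0.4   0.87 -1.36] w 0.3040490021935152
t8.90 turn [-0.04  0.   -0.01] then shift [ 0.3  8.7 -0.1] F(world) [0.29 1.58 0.17] Ftool [-0.17  1.52  0.52] w 0.3022198726636245
```

Call:
move_arm --steps '[[[0,-0.7,0,0,0,0],[0,0,0,0,0,0],[0,0,0,0,0,0]]]'

```text
time: 9.2
position: [0.4429, 0.0896, 0.0503]
orientation: [-2.612, 1.571, -2.464]
force: [-0.3, 0.9, 0.3]
gripper_width: 0.303
```

```bash
python3 chk.py [.4415,.099,.05] w14
```

```text
t9.20 turn [-0.04 -0.    0.  ] then shift [ 0.3  9.5 -0. ] F(world) [-0.3   0.89  0.27] Ftool [-0.27  0.92 -0.17] w 0.3034396414176608
t9.25 turn [-0.04 -0.    0.  ] then shift [ 0.3  9.5 -0.1] F(world) [-0.28  1.73 -0.33] Ftool [ 0.33  1.75 -0.02] w 0.30287945405202843
t9.30 turn [-0.04  0.    0.  ] then shift [ 0.4  9.5 -0.1] F(world) [0.07 0.91 0.26] Ftool [-0.26  0.89  0.21] w 0.30473680140826853
```

Call:
move_arm --steps '[[[0,-0.7,0,0,0,0],[0,0,0,0,0,0],[0,0,0,0,0,0]]]'

```text
time: 9.6
position: [0.4431, 0.089, 0.0503]
orientation: [-2.624, 1.571, -2.476]
force: [-0.0, 1.5, 1.0]
gripper_width: 0.306
```

```bash
python3 chk.py [.4415,.099,.05] w15
```

```text
t9.60 turn [-0.05 -0.    0.  ] then shift [ 0.3 10.2 -0.1] F(world) [-0.04  1.51  1.05] Ftool [-1.05  1.5   0.18] w 0.306178753677667
t9.65 turn [-0.05  0.    0.  ] then shift [ 0.3 10.2 -0.1] F(world) [-1.07  0.5   1.23] Ftool [-1.23  0.65 -0.99] w 0.3066478537461632
t9.70 turn [-0.05  0.    0.  ] then shift [ 0.3 10.2 -0.1] F(world) [-0.42  0.57  0.53] Ftool [-0.53  0.63 -0.33] w 0.30486194682431256
```

Call:
move_arm --steps '[[[0,-0.5,0,0,0,0],[0,0,0,0,0,0],[0,0,0,0,0,0]]]'

```text
time: 10.0
position: [0.4432, 0.0885, 0.0503]
orientation: [0.653, 1.571, 0.801]
force: [0.1, 0.5, 0.3]
gripper_width: 0.308
```

```bash
python3 chk.py [.4415,.099,.05] w16
```

```text
t10.00 turn [-0.05  0.   -0.  ] then shift [ 0.3 10.6 -0.1] F(world) [0.07 0.54 0.28] Ftool [-0.28  0.53  0.15] w 0.3084114187066379
t10.05 turn [-0.04  0.    0.  ] then shift [ 0.3 10.6 -0.1] F(world) [-0.78  1.41  0.44] Ftool [-0.44  1.51 -0.56] w 0.30546309279783934
t10.10 turn [-0.04  0.   -0.  ] then shift [ 0.3 10.6 -0.1] F(world) [-0.99  0.59 -0.17] Ftool [ 0.17  0.73 -0.89] w 0.3027102208077606
```

```bash
python3 - <<'E'
from h import *
from cell import eyes
c=eyes.camera("top"); np.savez("top1.npz",**c)
cv2.imwrite("pics/top1.png",cv2.resize(c["img"][195:300,195:350],None,fx=5,fy=5,interpolation=cv2.INTER_CUBIC))
c=eyes.camera("wrist"); cv2.imwrite("pics/w16f.png",c["img"])
E
```

```text
(no output)
```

View pics/top1.png

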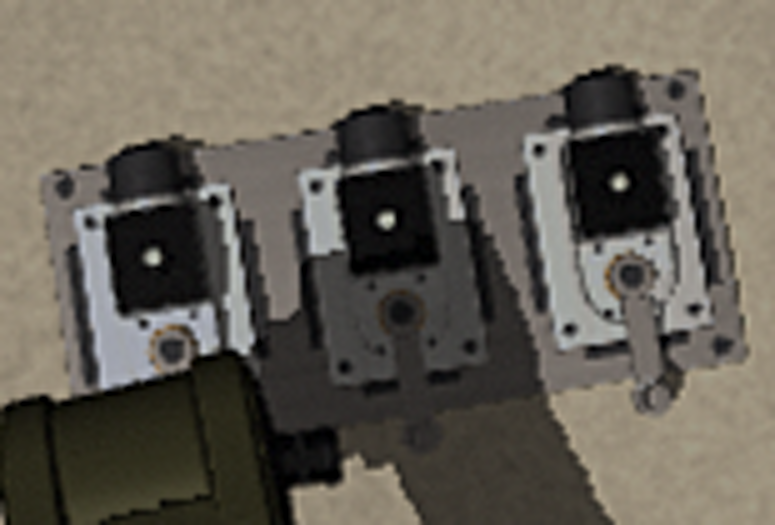

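View pics/w16f.png

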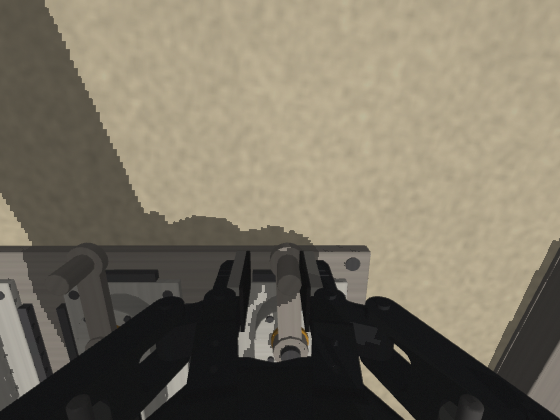

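Call:
move_arm --steps '[[[0,-0.7,0,0,0,0],[0,0,0,0,0,0],[0,0,0,0,0,0]]]'

```text
time: 10.5
position: [0.4433, 0.0878, 0.0504]
orientation: [-0.293, 1.571, -0.145]
force: [-0.8, 1.8, -0.1]
gripper_width: 0.303
```

```bash
python3 chk.py [.4415,.099,.05] w17
```

```text
t10.50 turn [-0.04  0.    0.  ] then shift [ 0.4 11.4 -0.1] F(world) [-0.8   1.85 -0.15] Ftool [ 0.15  1.94 -0.52] w 0.30285174053839836
t10.55 turn [-0.05  0.01  0.  ] then shift [ 0.3 11.4 -0.1] F(world) [-0.45  1.26  0.23] Ftool [-0.23  1.31 -0.26] w 0.30215428157822494
t10.60 turn [-0.04  0.01  0.  ] then shift [ 0.3 11.4 -0.1] F(world) [ 0.29  1.33 -0.71] Ftool [0.71 1.28 0.49] w 0.30280321736795446
```

Call:
move_arm --steps '[[[0,-0.5,0,0,0,0],[0,0,0,0,0,0],[0,0,0,0,0,0]]]'

```text
time: 10.9
position: [0.4433, 0.0875, 0.0503]
orientation: [1.326, 1.571, 1.474]
force: [0.4, 0.9, 1.1]
gripper_width: 0.303
```

```bash
python3 chk.py [.4415,.099,.05] w18
```

```text
t10.90 turn [-0.03  0.   -0.01] then shift [ 0.3 11.6 -0.1] F(world) [0.37 0.94 1.1 ] Ftool [-1.1   0.87  0.51] w 0.30327905792890464
t10.95 turn [-0.04  0.01 -0.01] then shift [ 0.3 11.7 -0.1] F(world) [-0.27  1.33  0.46] Ftool [-0.46  1.35 -0.07] w 0.30461486056847137
t11.00 turn [-0.04  0.   -0.01] then shift [ 0.3 11.7 -0.1] F(world) [-0.96  1.53 -0.3 ] Ftool [ 0.3   1.65 -0.72] w 0.30719060304203166
```

Call:
move_arm --steps '[[[0,-0.7,0,0,0,0],[0,0,0,0,0,0],[0,0,0,0,0,0]]]'

```text
time: 11.3
position: [0.4433, 0.0871, 0.0503]
orientation: [1.708, 1.57, 1.856]
force: [-1.4, 4.2, 0.2]
gripper_width: 0.306
```

```bash
python3 chk.py [.4415,.099,.05] w19
```

```text
t11.30 turn [-0.03 -0.   -0.03] then shift [ 0.3 12.  -0. ] F(world) [-1.38  4.24  0.23] Ftool [-0.23  4.4  -0.73] w 0.3059907877999082
t11.35 turn [-0.03 -0.   -0.03] then shift [ 0.3 12.1 -0. ] F(world) [-1.33  4.28  0.05] Ftool [-0.05  4.43 -0.68] w 0.301903028838837
t11.40 turn [-0.02 -0.   -0.03] then shift [ 0.3 12.  -0. ] F(world) [-1.8   4.01  0.57] Ftool [-0.57  4.23 -1.18] w 0.3075472207280778
```

Call:
move_arm --steps '[[[0,-0.7,0,0,0,0],[0,0,0,0,0,0],[0,0,0,0,0,0]]]'

```text
time: 11.7
position: [0.4431, 0.0865, 0.0503]
orientation: [2.305, 1.57, 2.453]
force: [-2.8, 3.7, 1.2]
gripper_width: 0.302
```

```bash
python3 chk.py [.4415,.099,.05] w20 120 300 180 380
```

```text
t11.70 turn [-0.02 -0.04 -0.04] then shift [ 0.3 12.6  0.3] F(world) [-2.82  3.67  1.17] Ftool [-1.17  4.05 -2.24] w 0.3021346389464889
t11.75 turn [-0.02 -0.04 -0.04] then shift [ 0.3 12.6  0.3] F(world) [-3.08  4.7   0.52] Ftool [-0.52  5.1  -2.35] w 0.30398187014388667
t11.80 turn [-0.02 -0.04 -0.05] then shift [ 0.3 12.6  0.3] F(world) [-2.71  5.01  0.99] Ftool [-0.99  5.36 -1.94] w 0.30086683865882874
```

View pics/w20.png

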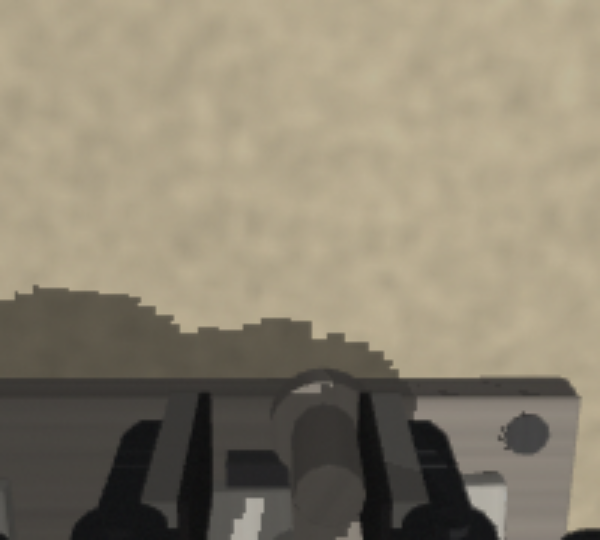

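Right stop is at about 4 to 5 N, so I'm backing off at once. The range is ambiguous, so I'll check in the images whether the housing itself moved.

Call:
move_arm --steps '[[[0,5,0,0,0,0],[-25,3,0,0,0,0],[-40,0,0,0,0,0],[-40,0,-30,0,0,0],[0,0,-50,0,0,0],[0,0,0,0,0,0],[0,0,0,0,0,0]]]'

```text
time: 12.5
position: [0.3631, 0.0813, 0.1556]
orientation: [0.056, 1.568, 0.203]
force: [-0.0, -0.1, 0.4]
gripper_width: 0.302
```

```bash
python3 - <<'E'
from h import *
from cell import eyes
c0=dict(np.load("top0.npz")); c1=dict(np.load("top1.npz"))
c=eyes.camera("top"); np.savez("top2.npz",**c)
g=[cv2.cvtColor(x["img"],cv2.COLOR_BGR2GRAY).astype(np.float32) for x in (c0,c1,c)]
def reg(a,b,u,v,w,h):
    A=a[v:v+h,u:u+w]; W=np.float32([[1,0,0],[0,1,0]])
    try:
        cc,W=cv2.findTransformECC(A,b[v-0:v+h,u:u+w],W,cv2.MOTION_EUCLIDEAN,(3,200,1e-6)); 
        ctr=W@np.array([w/2,h/2,1])-[w/2,h/2]; return np.round([ctr[0],ctr[1],np.degrees(np.arcsin(W[1,0])),cc],3)
    except Exception as e: return str(e)[:60]
for n,box in(("L",(212,225,28,40)),("M",(258,217,28,40)),("R",(305,210,28,40))):
    print(n,reg(g[0],g[1],*box),reg(g[0],g[2],*box))
cv2.imwrite("pics/top2.png",cv2.resize(c["img"][195:300,195:350],None,fx=5,fy=5,interpolation=cv2.INTER_CUBIC))
plan([.4415,.099,.15])
E
```

```text
L [-0.018 -0.002 -0.372  0.998] [-0.198  0.206 -1.378  0.982]
M [-0.052  0.148  1.708  0.785] [-0.003  0.005 -0.01   1.   ]
R [-0.003  0.001 -0.015  1.   ] [ 0.003  0.    -0.002  1.   ]
t12.55 turn [-0.08  0.12  0.01] then shift [ 5.6  5.8 79.3] F(world) [0.83 0.15 0.24] Ftool [-0.24  0.03  0.84] w 0.3054385603458098
```

View pics/top2.png

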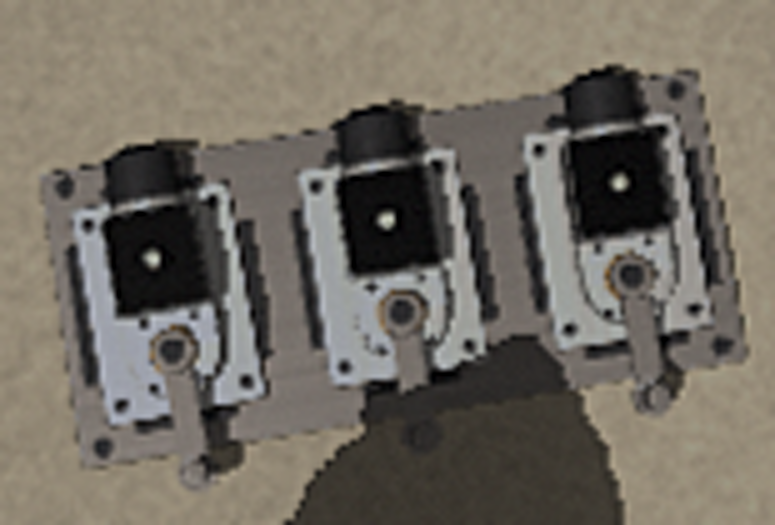

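Housing L yawed 1.4° in its nest. Pin motion of about 4.3 mm minus about 2.4 mm from that yaw leaves about 1.9 mm, so the crank is tight. The drives slide at only about 1.3 N, so I'll average the force and stop earlier on the others.

```bash
cat > fc.py <<'E'
import sys
from h import *
from cell import eyes, telemetry
t=np.array(eval(sys.argv[1])); n=int(sys.argv[2]) if len(sys.argv)>2 else 7
a=np.radians(8.52); T=np.array([[0,-np.sin(a),np.cos(a)],[0,np.cos(a),np.sin(a)],[-1,0,0]])
F=[];Y=[]
for k in range(n):
    c=eyes.camera("wrist"); o=telemetry.get_obs(); F.append(T.T@o['force']); Y.append(T.T@(o['position']-t)*1e3)
print("t%.2f F tool mean"%o['time'],np.round(np.mean(F,0),2),"+-%.2f"%(np.std(F,0)[1]/n**.5),"offset from ref tool mm",np.round(np.mean(Y,0),2))
if len(sys.argv)>3: cv2.imwrite(f"pics/{sys.argv[3]}.png",cv2.resize(c["img"][120:300,180:380],None,fx=3,fy=3))
E
python3 -c "
from h import *
plan([.4592,-.0144,.05])"
```

```text
t12.55 turn [-0.08  0.12  0.01] then shift [ 105.6 -109.    80. ] F(world) [0.83 0.15 0.24] Ftool [-0.24  0.03  0.84] w 0.3054385603458098
```

Call:
move_arm --steps '[[[0,-36,26,0,0,0],[5,-36,27,0,0,0],[20,-37,27,0,0,0],[40,0,0,0,0,0],[40,0,0,0,0,0],[0,0,0,0,0,0],[0,0,0,0,0,0],[0,0,0,0,0,0]]]'

```text
time: 13.35
position: [0.4604, -0.014, 0.0521]
orientation: [-0.212, 1.568, -0.063]
force: [0.3, 0.1, 0.5]
gripper_width: 0.303
```

```bash
python3 fc.py [.4592,-.0144,.05] 3 m1
```

```text
t13.50 F tool mean [-0.16  0.22  0.42] +-0.06 offset from ref tool mm [-2.3   0.52  1.23]
```

View pics/m1.png

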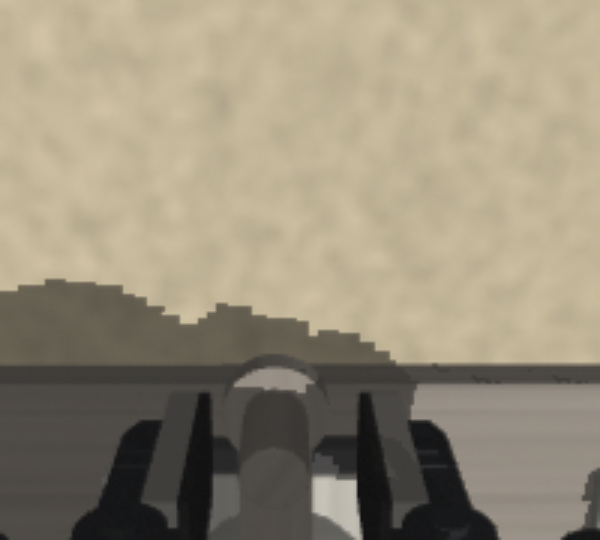

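Call:
move_arm --steps '[[[0,3,0,0,0,0],[0,2.5,0,0,0,0],[0,0,0,0,0,0],[0,0,0,0,0,0]]]'

```text
time: 13.9
position: [0.4576, -0.0083, 0.0505]
orientation: [0.493, 1.57, 0.641]
force: [-0.8, 0.4, -0.3]
gripper_width: 0.302
```

```bash
python3 fc.py [.4592,-.0144,.05] 3 m2
```

```text
t14.05 F tool mean [-0.09  0.38  0.02] +-0.06 offset from ref tool mm [-0.35  6.08 -0.72]
```

Call:
move_arm --steps '[[[0,1,0,0,0,0],[0,0,0,0,0,0]]]'

```text
time: 14.25
position: [0.4574, -0.0075, 0.0503]
orientation: [3.014, 1.571, -3.121]
force: [-0.7, -0.8, 0.7]
gripper_width: 0.303
```

```bash
python3 fc.py [.4592,-.0144,.05] 5 m3
```

```text
t14.50 F tool mean [ 0.22 -0.1   0.36] +-0.11 offset from ref tool mm [-0.29  7.06 -0.7 ]
```

Call:
move_arm --steps '[[[0,0.8,0,0,0,0],[0,0,0,0,0,0]]]'

```text
time: 14.7
position: [0.4573, -0.0067, 0.0503]
orientation: [2.746, 1.571, 2.894]
force: [0.5, 0.2, -0.4]
gripper_width: 0.306
```

```bash
python3 fc.py [.4592,-.0144,.05] 6 m4
```

```text
t15.00 F tool mean [ 0.35 -0.09 -0.05] +-0.19 offset from ref tool mm [-0.33  7.9  -0.65]
```

Call:
move_arm --steps '[[[0,0.6,0,0,0,0],[0,0,0,0,0,0]]]'

```text
time: 15.2
position: [0.4573, -0.0061, 0.0503]
orientation: [0.431, 1.571, 0.579]
force: [-0.4, 0.2, -0.2]
gripper_width: 0.305
```

```bash
python3 fc.py [.4592,-.0144,.05] 6 m5
```

```text
t15.50 F tool mean [-0.09 -0.02 -0.21] +-0.16 offset from ref tool mm [-0.33  8.49 -0.66]
```

Call:
move_arm --steps '[[[0,0.6,0,0,0,0],[0,0,0,0,0,0]]]'

```text
time: 15.7
position: [0.4572, -0.0055, 0.0504]
orientation: [0.227, 1.571, 0.375]
force: [0.2, -0.1, 0.3]
gripper_width: 0.303
```

```bash
python3 fc.py [.4592,-.0144,.05] 6 m6
```

```text
t16.00 F tool mean [-0.38 -0.1   0.09] +-0.11 offset from ref tool mm [-0.33  9.1  -0.67]
```

View pics/m6.png

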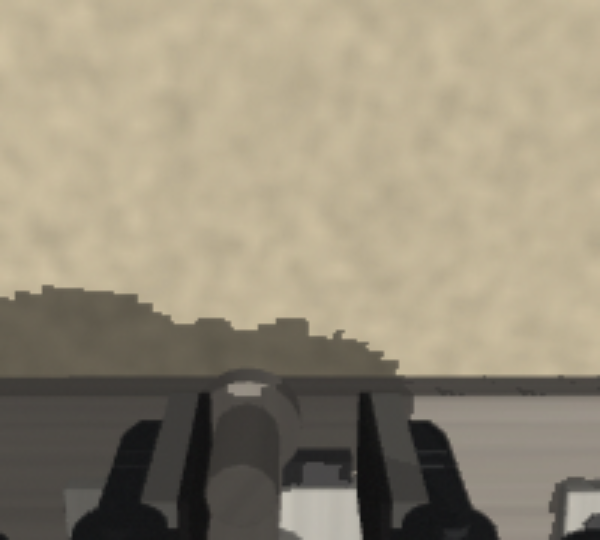

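Call:
move_arm --steps '[[[0,0.7,0,0,0,0],[0,0,0,0,0,0]]]'

```text
time: 16.2
position: [0.4571, -0.0048, 0.0503]
orientation: [0.893, 1.571, 1.041]
force: [-0.4, 0.1, -0.1]
gripper_width: 0.309
```

```bash
python3 fc.py [.4592,-.0144,.05] 6 m7
```

```text
t16.50 F tool mean [0.07 0.18 0.25] +-0.23 offset from ref tool mm [-0.33  9.81 -0.66]
```

Call:
move_arm --steps '[[[0,0.7,0,0,0,0],[0,0,0,0,0,0]]]'

```text
time: 16.7
position: [0.457, -0.0041, 0.0503]
orientation: [1.002, 1.571, 1.15]
force: [0.6, 0.2, 0.8]
gripper_width: 0.308
```

```bash
python3 fc.py [.4592,-.0144,.05] 6 m8
```

```text
t17.00 F tool mean [-0.32 -0.13  0.12] +-0.13 offset from ref tool mm [-0.33 10.5  -0.66]
```

Call:
move_arm --steps '[[[0,0.7,0,0,0,0],[0,0,0,0,0,0]]]'

```text
time: 17.2
position: [0.4569, -0.0034, 0.0503]
orientation: [0.245, 1.571, 0.393]
force: [0.0, -0.1, -0.8]
gripper_width: 0.303
```

```bash
python3 fc.py [.4592,-.0144,.05] 6 m9
```

```text
t17.50 F tool mean [-0.24  0.45  0.19] +-0.20 offset from ref tool mm [-0.33 11.2  -0.66]
```

There's no resistance with the pin at about +4 mm, so the middle drive looks loose. I'll take larger steps, then go finely near +9 mm.

Call:
move_arm --steps '[[[0,1.5,0,0,0,0],[0,1.5,0,0,0,0],[0,0,0,0,0,0]]]'

```text
time: 17.8
position: [0.4564, -0.0002, 0.0503]
orientation: [1.311, 1.571, 1.46]
force: [-0.0, -0.5, 0.2]
gripper_width: 0.305
```

```bash
python3 fc.py [.4592,-.0144,.05] 5 m10
```

```text
t18.05 F tool mean [ 0.35  0.25 -0.02] +-0.17 offset from ref tool mm [-0.34 14.28 -0.66]
```

Call:
move_arm --steps '[[[0,0.8,0,0,0,0],[0,0,0,0,0,0]]]'

```text
time: 18.25
position: [0.4563, 0.0004, 0.0503]
orientation: [0.491, 1.571, 0.639]
force: [0.8, -0.0, -0.7]
gripper_width: 0.304
```

```bash
python3 fc.py [.4592,-.0144,.05] 5 m11
```

```text
t18.50 F tool mean [-0.23  0.4  -0.03] +-0.08 offset from ref tool mm [-0.33 15.   -0.66]
```

Call:
move_arm --steps '[[[0,0.6,0,0,0,0],[0,0,0,0,0,0]]]'

```text
time: 18.7
position: [0.4563, 0.0006, 0.0503]
orientation: [-1.086, 1.57, -0.938]
force: [-0.8, -1.7, -0.8]
gripper_width: 0.304
```

```bash
python3 fc.py [.4592,-.0144,.05] 5 m12
```

```text
t18.95 F tool mean [ 0.08 -1.28  0.06] +-0.18 offset from ref tool mm [-0.33 15.29 -0.66]
```

Call:
move_arm --steps '[[[0,0.3,0,0,0,0],[0,0,0,0,0,0]]]'

```text
time: 19.15
position: [0.4562, 0.0012, 0.0503]
orientation: [-0.003, 1.571, 0.145]
force: [0.2, -2.0, 0.4]
gripper_width: 0.305
```

```bash
python3 fc.py [.4592,-.0144,.05] 4 m13
```

```text
t19.35 F tool mean [ 0.13 -1.28 -0.1 ] +-0.33 offset from ref tool mm [-0.33 15.85 -0.66]
```

Call:
move_arm --steps '[[[0,-9,0,0,0,0],[0,-9,0,0,0,0],[0,-5,0,0,0,0],[0,-3,0,0,0,0],[0,0,0,0,0,0],[0,0,0,0,0,0]]]'

```text
time: 19.95
position: [0.46, -0.0245, 0.0503]
orientation: [0.96, 1.571, 1.108]
force: [-0.4, 0.2, 0.6]
gripper_width: 0.306
```

```bash
python3 fc.py [.4592,-.0144,.05] 4 m14
```

```text
t20.15 F tool mean [-0.32  0.14 -0.24] +-0.18 offset from ref tool mm [-0.33 -9.89 -0.62]
```

View pics/m14.png

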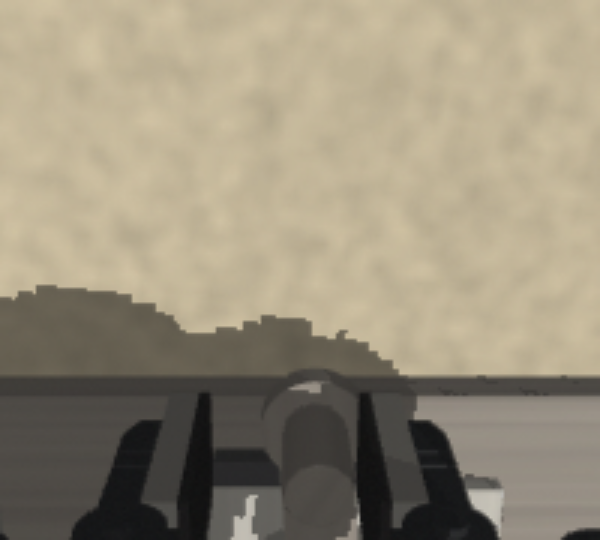

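Call:
move_arm --steps '[[[0,-2,0,0,0,0],[0,-1.5,0,0,0,0],[0,-0.5,0,0,0,0],[0,0,0,0,0,0]]]'

```text
time: 20.55
position: [0.4607, -0.0286, 0.0503]
orientation: [-0.135, 1.571, 0.013]
force: [-0.1, -0.1, -0.6]
gripper_width: 0.304
```

```bash
python3 fc.py [.4592,-.0144,.05] 4 m15
```

```text
t20.75 F tool mean [-0.23  0.21  0.45] +-0.17 offset from ref tool mm [ -0.32 -14.19  -0.68]
```

Call:
move_arm --steps '[[[0,-0.8,0,0,0,0],[0,0,0,0,0,0]]]'

```text
time: 20.95
position: [0.4608, -0.0293, 0.0504]
orientation: [0.283, 1.571, 0.431]
force: [-0.5, -0.4, -0.5]
gripper_width: 0.306
```

```bash
python3 fc.py [.4592,-.0144,.05] 4 m16
```

```text
t21.15 F tool mean [ 0.03  0.16 -0.13] +-0.16 offset from ref tool mm [ -0.34 -14.98  -0.69]
```

Call:
move_arm --steps '[[[0,-0.6,0,0,0,0],[0,0,0,0,0,0]]]'

```text
time: 21.35
position: [0.4608, -0.0299, 0.0503]
orientation: [0.404, 1.571, 0.552]
force: [-0.1, -0.3, -0.4]
gripper_width: 0.308
```

```bash
python3 fc.py [.4592,-.0144,.05] 5 m17
```

```text
t21.60 F tool mean [ 0.21 -0.23 -0.21] +-0.23 offset from ref tool mm [ -0.33 -15.56  -0.68]
```

Call:
move_arm --steps '[[[0,-0.6,0,0,0,0],[0,0,0,0,0,0]]]'

```text
time: 21.8
position: [0.4609, -0.0305, 0.0503]
orientation: [0.605, 1.571, 0.753]
force: [-0.1, -0.0, -0.2]
gripper_width: 0.305
```

```bash
python3 fc.py [.4592,-.0144,.05] 4 m18
```

```text
t22.00 F tool mean [0.24 0.07 0.5 ] +-0.09 offset from ref tool mm [ -0.32 -16.17  -0.69]
```

Call:
move_arm --steps '[[[0,-0.5,0,0,0,0],[0,0,0,0,0,0]]]'

```text
time: 22.2
position: [0.4609, -0.0307, 0.0503]
orientation: [1.531, 1.57, 1.679]
force: [1.2, 1.0, -0.4]
gripper_width: 0.305
```

```bash
python3 fc.py [.4592,-.0144,.05] 4 m19
```

```text
t22.40 F tool mean [-0.31  0.92  0.06] +-0.17 offset from ref tool mm [ -0.32 -16.36  -0.7 ]
```

View pics/m19.png

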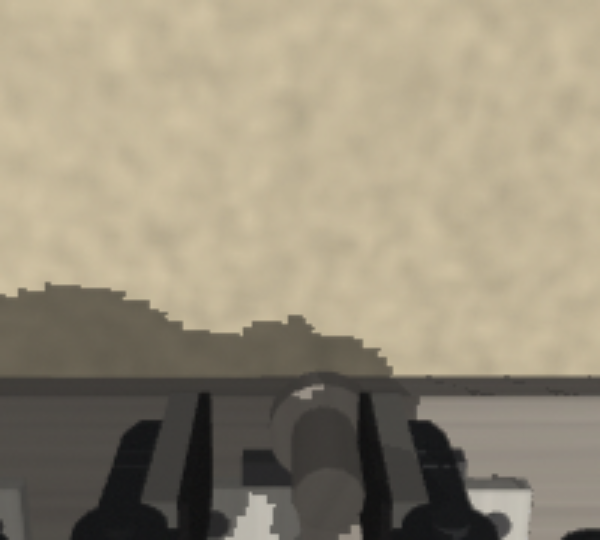

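Call:
move_arm --steps '[[[0,-0.3,0,0,0,0],[0,0,0,0,0,0],[0,0,0,0,0,0]]]'

```text
time: 22.7
position: [0.461, -0.0312, 0.0503]
orientation: [0.669, 1.571, 0.817]
force: [0.1, 1.8, 0.6]
gripper_width: 0.31
```

```bash
python3 fc.py [.4592,-.0144,.05] 4 m20; python3 -c "
from h import *
plan([.4761,-.1281,.05])"
```

```text
t22.90 F tool mean [0.23 1.73 0.31] +-0.25 offset from ref tool mm [ -0.33 -16.92  -0.67]
t22.90 turn [-0.04  0.01 -0.  ] then shift [  0.4 -98.    0.5] F(world) [-0.16  1.56 -0.4 ] Ftool [0.4  1.57 0.07] w 0.30335828668319326
```

The middle drive is loose, with pin travel of about ±9 mm. On to the right drive.

Call:
move_arm --steps '[[[-5,5,0,0,0,0],[-40,0,0,0,0,0],[-10,-34,0,0,0,0],[0,-34,0,0,0,0],[10,-35,0,0,0,0],[40,0,0,0,0,0],[5,0,0,0,0,0],[0,0,0,0,0,0],[0,0,0,0,0,0],[0,0,0,0,0,0]]]'

```text
time: 23.9
position: [0.4767, -0.1276, 0.0518]
orientation: [-0.074, 1.568, 0.075]
force: [0.2, 0.2, 0.5]
gripper_width: 0.305
```

```bash
python3 fc.py [.4761,-.1281,.05] 2 r1
```

```text
t24.00 F tool mean [-0.08  0.38  0.12] +-0.61 offset from ref tool mm [-1.62  0.31  0.52]
```

View pics/r1.png

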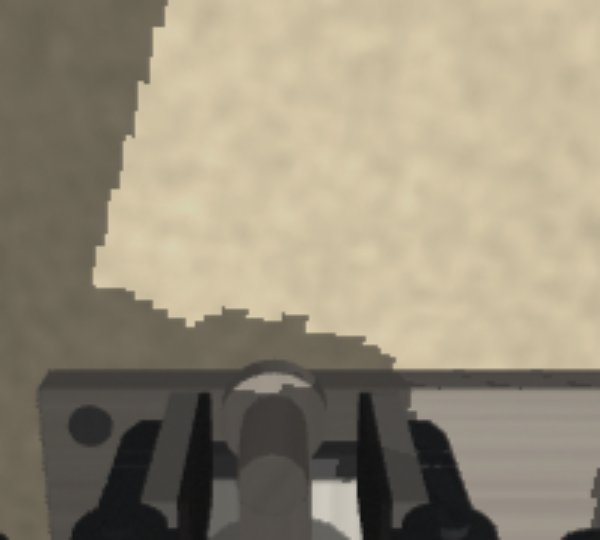

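Call:
move_arm --steps '[[[0,3,0,0,0,0],[0,2.5,0,0,0,0],[0,0.7,0,0,0,0],[0,0,0,0,0,0],[0,0,0,0,0,0]]]'

```text
time: 24.5
position: [0.4745, -0.122, 0.0503]
orientation: [1.835, 1.571, 1.983]
force: [0.0, 0.5, -0.2]
gripper_width: 0.305
```

```bash
python3 fc.py [.4761,-.1281,.05] 5 r2
```

```text
t24.75 F tool mean [-0.   -0.18 -0.43] +-0.21 offset from ref tool mm [-0.27  6.15 -0.7 ]
```

Call:
move_arm --steps '[[[0,0.7,0,0,0,0],[0,0,0,0,0,0]]]'

```text
time: 24.95
position: [0.4744, -0.1213, 0.0503]
orientation: [2.517, 1.571, 2.665]
force: [0.1, -0.3, -0.2]
gripper_width: 0.304
```

```bash
python3 fc.py [.4761,-.1281,.05] 6 r3
```

```text
t25.25 F tool mean [-0.09  0.37 -0.14] +-0.19 offset from ref tool mm [-0.32  6.93 -0.61]
```

Call:
move_arm --steps '[[[0,0.6,0,0,0,0],[0,0,0,0,0,0]]]'

```text
time: 25.45
position: [0.4743, -0.1207, 0.0503]
orientation: [1.435, 1.571, 1.583]
force: [0.2, -0.7, -0.7]
gripper_width: 0.304
```

```bash
python3 fc.py [.4761,-.1281,.05] 6 r4
```

```text
t25.75 F tool mean [-0.29  0.3  -0.18] +-0.11 offset from ref tool mm [-0.32  7.53 -0.64]
```

Call:
move_arm --steps '[[[0,0.5,0,0,0,0],[0,0,0,0,0,0]]]'

```text
time: 25.95
position: [0.4743, -0.1204, 0.0503]
orientation: [-0.969, 1.571, -0.821]
force: [-0.2, -1.4, -0.3]
gripper_width: 0.305
```

```bash
python3 fc.py [.4761,-.1281,.05] 6 r5
```

```text
t26.25 F tool mean [-0.19 -0.76 -0.08] +-0.18 offset from ref tool mm [-0.33  7.88 -0.64]
```

Call:
move_arm --steps '[[[0,0.5,0,0,0,0],[0,0,0,0,0,0]]]'

```text
time: 26.45
position: [0.4742, -0.1199, 0.0503]
orientation: [-1.093, 1.571, -0.945]
force: [0.6, -1.8, -1.0]
gripper_width: 0.304
```

```bash
python3 fc.py [.4761,-.1281,.05] 6 r6
```

```text
t26.75 F tool mean [ 0.11 -1.01 -0.09] +-0.23 offset from ref tool mm [-0.33  8.4  -0.65]
```

Left stop at about +8.1, where a tight drive should be. Now right.

Call:
move_arm --steps '[[[0,-7,0,0,0,0],[0,-6,0,0,0,0],[0,-2,0,0,0,0],[0,-1,0,0,0,0],[0,0,0,0,0,0],[0,0,0,0,0,0]]]'

```text
time: 27.35
position: [0.4765, -0.1355, 0.0503]
orientation: [2.019, 1.571, 2.167]
force: [-0.3, 0.5, 0.4]
gripper_width: 0.307
```

```bash
python3 fc.py [.4761,-.1281,.05] 5 r7
```

```text
t27.60 F tool mean [-0.3   0.11 -0.01] +-0.26 offset from ref tool mm [-0.31 -7.31 -0.6 ]
```

Call:
move_arm --steps '[[[0,-0.7,0,0,0,0],[0,0,0,0,0,0]]]'

```text
time: 27.8
position: [0.4767, -0.1363, 0.0503]
orientation: [1.02, 1.571, 1.168]
force: [0.7, -0.1, 0.1]
gripper_width: 0.304
```

```bash
python3 fc.py [.4761,-.1281,.05] 6 r8
```

```text
t28.10 F tool mean [-0.48 -0.15 -0.06] +-0.14 offset from ref tool mm [-0.33 -8.18 -0.62]
```

Call:
move_arm --steps '[[[0,-0.6,0,0,0,0],[0,0,0,0,0,0]]]'

```text
time: 28.3
position: [0.4767, -0.1369, 0.0503]
orientation: [1.734, 1.571, 1.882]
force: [1.4, 0.5, 0.8]
gripper_width: 0.308
```

```bash
python3 fc.py [.4761,-.1281,.05] 6 r9
```

```text
t28.60 F tool mean [ 0.07 -0.13  0.03] +-0.23 offset from ref tool mm [-0.31 -8.82 -0.65]
```

Call:
move_arm --steps '[[[0,-0.5,0,0,0,0],[0,0,0,0,0,0]]]'

```text
time: 28.8
position: [0.4769, -0.1374, 0.0503]
orientation: [0.876, 1.571, 1.023]
force: [-0.4, 0.1, -0.3]
gripper_width: 0.306
```

```bash
python3 fc.py [.4761,-.1281,.05] 6 r10
```

```text
t29.10 F tool mean [-0.29  0.55 -0.43] +-0.15 offset from ref tool mm [-0.33 -9.26 -0.64]
```

Call:
move_arm --steps '[[[0,-0.5,0,0,0,0],[0,0,0,0,0,0]]]'

```text
time: 29.3
position: [0.4769, -0.1376, 0.0503]
orientation: [1.7, 1.57, 1.849]
force: [-1.3, 0.8, 0.6]
gripper_width: 0.307
```

```bash
python3 fc.py [.4761,-.1281,.05] 6 r11
```

```text
t29.60 F tool mean [-0.61  1.84 -0.06] +-0.17 offset from ref tool mm [-0.3  -9.53 -0.65]
```

The right drive is tight: stops at +8.1 and −9.4 at the hand, so about ±1.8 mm at the pin. Back off and take the left rivet with the fingers shut.

Call:
move_arm --steps '[[[-5,5,0,0,0,0],[-40,0,0,0,0,0],[-30,0,0,0,0,0],[0,0,0,0,0,0]]]'

```text
time: 30.0
position: [0.4795, -0.1339, 0.1299]
orientation: [-0.228, 1.562, -0.08]
force: [0.1, 0.5, -0.3]
gripper_width: 0.303
```

```bash
python3 - <<'E'
from h import *
from cell import eyes
plan([.5455,.1154,.08]); plan([.5799,-.1125,.08])
E
```

```text
t30.00 turn [-0.05  0.5   0.12] then shift [ 49.9 236.7 102.2] F(world) [ 0.1   0.46 -0.3 ] Ftool [0.3  0.44 0.17] w 0.3029230035908805
t30.00 turn [-0.05  0.5   0.12] then shift [ 49.9   6.3 102.4] F(world) [ 0.1   0.46 -0.3 ] Ftool [0.3  0.44 0.17] w 0.3029230035908805
```

Call:
move_arm --steps '[[[0,40,17,0,0,0],[0,40,17,0,0,0],[0,40,17,0,0,0],[0,40,17,0,0,0],[0,40,17,0,0,0],[10,36,17,0,0,0],[25,0,0,0,0,0],[0,0,0,0,0,0],[0,0,0,0,0,0],[0,0,0,0,0,0],[0,0,0,0,0,0]]]' --fingers 0

```text
time: 31.1
position: [0.5431, 0.1145, 0.0916]
orientation: [0.15, 1.569, 0.296]
force: [0.0, 0.4, 0.1]
gripper_width: 0.001
```

```bash
python3 - <<'E'
from h import *
from cell import eyes
plan([.5455,.1154,.068])
c=eyes.camera("scene"); cv2.imwrite("pics/s1.png",cv2.resize(c["img"][120:260,170:340],None,fx=4,fy=4,interpolation=cv2.INTER_CUBIC))
plan([.5455,.1154,.068])
E
```

```text
t31.10 turn [-0.16  0.12 -0.02] then shift [23.6  0.5  2.5] F(world) [0.02 0.38 0.11] Ftool [-0.11  0.37  0.08] w 0.0014628714939601507
t31.15 turn [-0.14  0.11 -0.03] then shift [23.5  0.3  2.6] F(world) [-0.32  0.72 -0.07] Ftool [ 0.07  0.76 -0.21] w -0.00043767671968007244
```

View pics/s1.png

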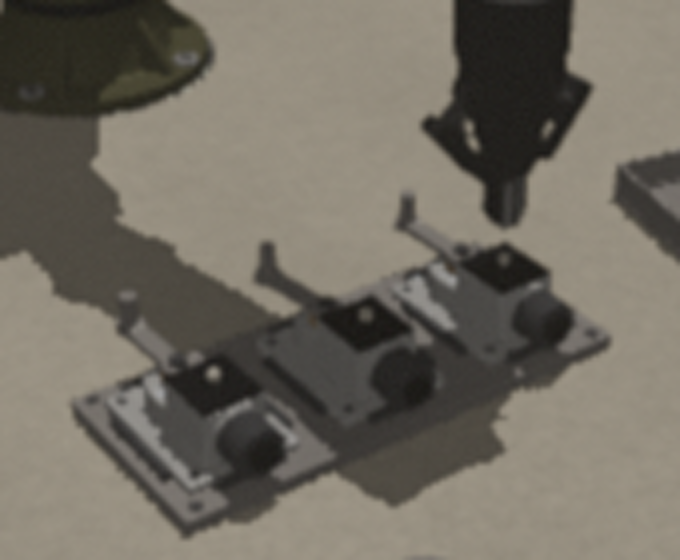

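Call:
move_arm --steps '[[[10,0,2.5,0,0,0],[10,0,0,0,0,0],[4,0,0,0,0,0],[2,0,0,0,0,0],[2,0,0,0,0,0],[0,0,0,0,0,0]]]'

```text
time: 31.75
position: [0.5447, 0.1157, 0.0627]
orientation: [3.028, 1.57, -3.107]
force: [-1.8, -1.4, 3.8]
gripper_width: 0.003
```

```bash
python3 fc.py [.5455,.1154,.062] 2
```

```text
t31.85 F tool mean [-4.43 -0.5  -1.56] +-0.28 offset from ref tool mm [-0.63  0.47 -0.79]
```

Call:
move_arm --steps '[[[2,0,0,0,0,0],[0,0,0,0,0,0],[0,0,0,0,0,0]]]'

```text
time: 32.15
position: [0.5447, 0.1157, 0.0626]
orientation: [2.085, 1.57, 2.233]
force: [-7.0, -1.5, 18.6]
gripper_width: 0.002
```

```bash
python3 fc.py [.5455,.1154,.062] 2
```

```text
t32.25 F tool mean [-18.1   -0.53  -7.32] +-0.43 offset from ref tool mm [-0.57  0.5  -0.73]
```

It bottomed at z = 62.6 mm with 18 N, so the left rivet is flush. Now the right one.

Call:
move_arm --steps '[[[-10,0,0,0,0,0],[-30,-10,0,0,0,0],[0,-45,0,0,0,0],[0,-45,0,0,0,0],[0,-45,0,0,0,0],[0,-45,0,0,0,0],[0,-40,0,0,0,0],[0,0,0,0,0,0],[0,0,0,0,0,0],[0,0,0,0,0,0],[0,0,0,0,0,0]]]'

```text
time: 33.35
position: [0.5787, -0.1095, 0.1001]
orientation: [1.728, 1.57, 1.879]
force: [-0.4, 0.5, 0.1]
gripper_width: -0.003
```

```bash
python3 - <<'E'
from h import *
from cell import eyes
c=eyes.camera("top"); np.savez("top3.npz",**c)
plan([.5799,-.1125,.068])
cv2.imwrite("pics/top3.png",cv2.resize(c["img"][195:300,195:350],None,fx=5,fy=5,interpolation=cv2.INTER_CUBIC))
E
```

```text
t33.40 turn [ 0.11 -0.   -0.04] then shift [32.2 -2.9  0.7] F(world) [ 0.38 -0.69  0.29] Ftool [-0.29 -0.74  0.27] w 0.004154276181371095
```

View pics/top3.png

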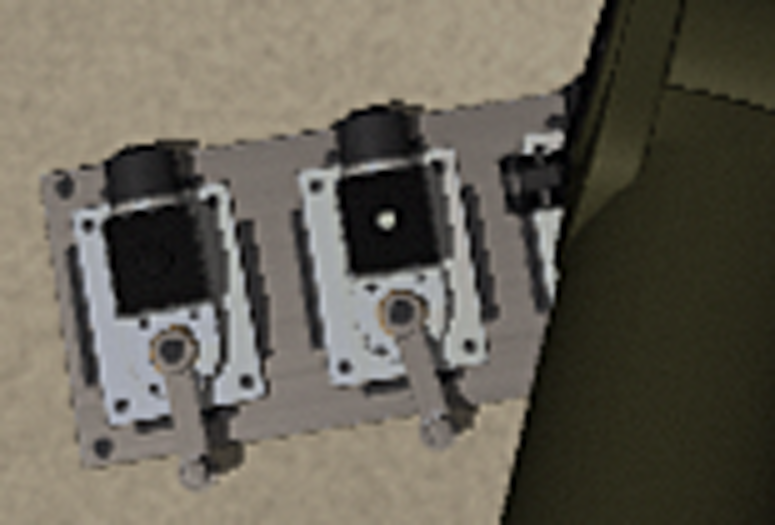

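Call:
move_arm --steps '[[[10,-2.9,0.7,0,0,0],[12,0,0,0,0,0],[6,0,0,0,0,0],[4,0,0,0,0,0],[2,0,0,0,0,0],[2,0,0,0,0,0],[0,0,0,0,0,0]]]'

```text
time: 34.1
position: [0.58, -0.1144, 0.0644]
orientation: [-0.237, 1.57, -0.089]
force: [-0.4, 1.0, -0.1]
gripper_width: 0.004
```

```bash
python3 fc.py [.5799,-.1125,.062] 2
```

```text
t34.20 F tool mean [-0.28 -0.38  0.75] +-0.55 offset from ref tool mm [-2.43 -2.07  0.06]
```

Call:
move_arm --steps '[[[2,0,0,0,0,0],[0,0,0,0,0,0],[0,0,0,0,0,0]]]'

```text
time: 34.5
position: [0.5804, -0.1146, 0.0627]
orientation: [-0.32, 1.569, -0.173]
force: [-0.2, 0.4, 3.3]
gripper_width: 0.001
```

```bash
python3 fc.py [.5799,-.1125,.062] 2
```

```text
t34.60 F tool mean [-2.85 -0.45  0.84] +-0.05 offset from ref tool mm [-0.68 -2.07  0.17]
```

The y offset is 2 mm and the force came late. I'll raise, look, recentre and press again.

Call:
move_arm --steps '[[[-20,0,0,0,0,0],[-20,2,0,0,0,0],[0,0,-50,0,0,0],[0,0,-30,0,0,0],[0,0,0,0,0,0],[0,0,0,0,0,0]]]'

```text
time: 35.2
position: [0.5003, -0.1239, 0.1023]
orientation: [0.674, 1.57, 0.822]
force: [0.3, 0.8, 1.1]
gripper_width: 0.002
```

```bash
python3 - <<'E'
from h import *
from cell import eyes
c=eyes.camera("top"); np.savez("top4.npz",**c)
plan([.5799,-.1125,.068])
cv2.imwrite("pics/top4.png",cv2.resize(c["img"][195:300,195:350],None,fx=5,fy=5,interpolation=cv2.INTER_CUBIC))
c=eyes.camera("scene"); np.savez("sc4.npz",**c); cv2.imwrite("pics/s4.png",cv2.resize(c["img"][160:250,180:320],None,fx=5,fy=5,interpolation=cv2.INTER_CUBIC))
E
```

```text
t35.25 turn [-0.01  0.07 -0.01] then shift [34.5 -0.6 79.6] F(world) [ 0.41 -0.35  0.8 ] Ftool [-0.8  -0.41  0.35] w -0.0010939015226133335
```

View pics/top4.png

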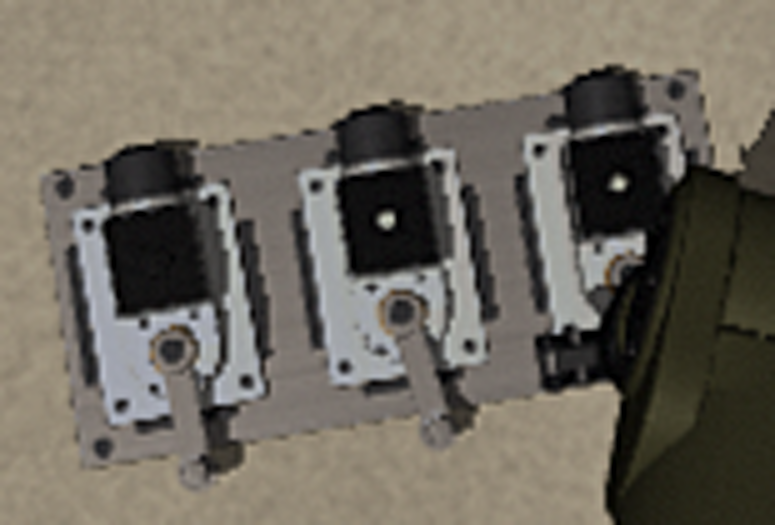

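View pics/s4.png

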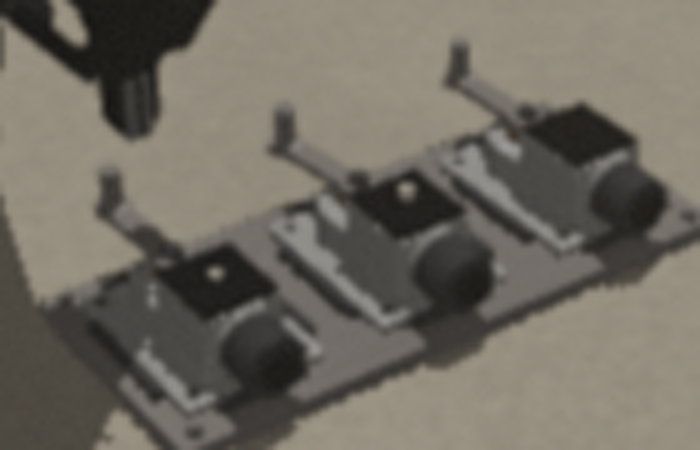

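The left rivet is flush: its white pin is no longer proud. The right one still stands a little, so I'll press it again, harder.

Call:
move_arm --steps '[[[0,0,40,0,0,0],[0,-0.5,40,0,0,0],[0,0,0,0,0,0],[10,0,0,0,0,0],[15,0,0,0,0,0],[8,0,0,0,0,0],[4,0,0,0,0,0],[2,0,0,0,0,0],[0,0,0,0,0,0],[0,0,0,0,0,0]]]'

```text
time: 36.3
position: [0.5799, -0.113, 0.0639]
orientation: [-0.042, 1.57, 0.106]
force: [0.5, -0.2, 0.7]
gripper_width: -0.0
```

```bash
python3 fc.py [.5799,-.1125,.062] 2
```

```text
t36.40 F tool mean [-0.12 -0.13 -0.45] +-0.13 offset from ref tool mm [-1.91 -0.42 -0.01]
```

Call:
move_arm --steps '[[[2,0,0,0,0,0],[0,0,0,0,0,0],[0,0,0,0,0,0]]]'

```text
time: 36.7
position: [0.5802, -0.1129, 0.0626]
orientation: [0.139, 1.569, 0.287]
force: [-1.9, 1.2, 6.2]
gripper_width: -0.001
```

```bash
python3 fc.py [.5799,-.1125,.062] 2
```

```text
t36.80 F tool mean [-6.02  0.22 -1.54] +-0.66 offset from ref tool mm [-0.65 -0.46  0.18]
```

Call:
move_arm --steps '[[[1.5,0,0,0,0,0],[0,0,0,0,0,0],[0,0,0,0,0,0]]]'

```text
time: 37.1
position: [0.5802, -0.1129, 0.0626]
orientation: [0.56, 1.569, 0.708]
force: [-5.7, 1.6, 15.4]
gripper_width: -0.0
```

```bash
python3 fc.py [.5799,-.1125,.062] 2
```

```text
t37.20 F tool mean [-15.51   2.02  -5.48] +-0.00 offset from ref tool mm [-0.59 -0.48  0.22]
```

Call:
move_arm --steps '[[[-20,0,0,0,0,0],[-30,0,0,0,0,0],[0,0,-50,0,0,0],[0,0,-40,0,0,0],[0,0,0,0,0,0],[0,0,0,0,0,0]]]'

```text
time: 37.8
position: [0.4904, -0.126, 0.1102]
orientation: [0.508, 1.569, 0.655]
force: [0.0, 0.7, 0.8]
gripper_width: 0.004
```

```bash
python3 - <<'E'
from h import *
from cell import eyes
c=eyes.camera("top"); np.savez("top5.npz",**c)
cv2.imwrite("pics/top5.png",cv2.resize(c["img"][195:300,195:350],None,fx=5,fy=5,interpolation=cv2.INTER_CUBIC))
w=eyes.camera("wrist"); cv2.imwrite("pics/w5f.png",w["img"]); np.savez("w5.npz",**w)
s=eyes.camera("scene"); cv2.imwrite("pics/s5.png",cv2.resize(s["img"][160:250,180:320],None,fx=5,fy=5,interpolation=cv2.INTER_CUBIC))
E
```

```text
(no output)
```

View pics/s5.png

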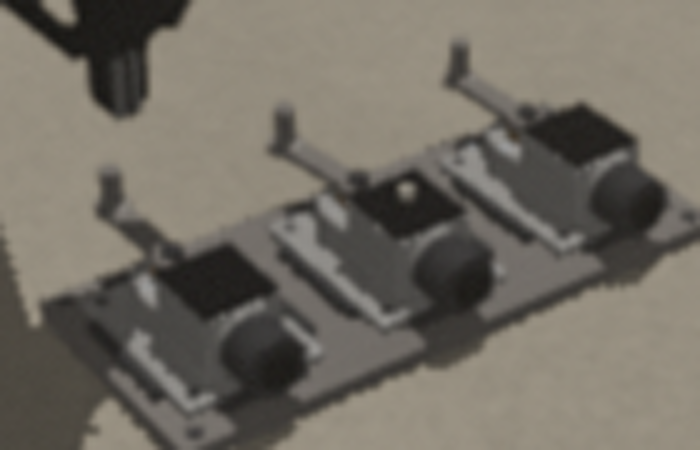

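View pics/w5f.png

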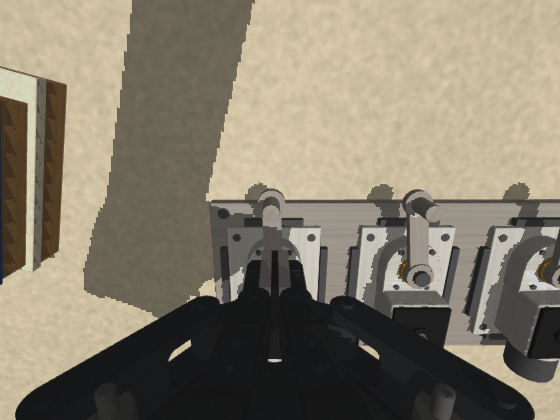

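Both tight drives' rivets are flush and the middle one is still up. Now to grip the middle drive, checking its shift first.

```bash
python3 - <<'E'
from h import *
g=[cv2.cvtColor(np.load(f"top{i}.npz")["img"],cv2.COLOR_BGR2GRAY).astype(np.float32) for i in (0,5)]
for n,(u,v,w,h) in(("L",(212,225,28,40)),("M",(258,217,28,40)),("R",(305,210,20,30))):
    W=np.float32([[1,0,0],[0,1,0]]); cc,W=cv2.findTransformECC(g[0][v:v+h,u:u+w],g[1][v:v+h,u:u+w],W,cv2.MOTION_EUCLIDEAN,(3,200,1e-6))
    print(n,W@np.array([w/2,h/2,1])-[w/2,h/2],np.degrees(np.arcsin(W[1,0])),cc)
plan([.5581,.0005,.12]); plan([.5581,.0005,.025])
E
```

```text
L [-0.21617704  0.20249014] -1.2952803 0.9710517006529493
M [-0.01393066  0.01913733] 0.13628738 0.9995693274892127
R [0.05033173 0.00945273] 0.1564694 0.9659381726793166
t37.95 turn [0.01 0.08 0.04] then shift [ -9.8 115.1  84.1] F(world) [-0.64  1.17  0.15] Ftool [-0.15  1.25 -0.46] w -0.004669534584664966
t37.95 turn [0.01 0.08 0.04] then shift [ 85.2 115.1  84.1] F(world) [-0.64  1.17  0.15] Ftool [-0.15  1.25 -0.46] w -0.004669534584664966
```

Call:
move_arm --steps '[[[-10,40,28,0,0,0],[0,40,28,0,0,0],[0,35,28,0,0,0],[0,0,0,0,0,0],[0,0,0,0,0,0],[0,0,0,0,0,0],[0,0,0,0,0,0]]]' --fingers 66

```text
time: 38.65
position: [0.5564, -0.0017, 0.1197]
orientation: [-2.141, 1.57, -1.996]
force: [0.4, -0.0, 0.1]
gripper_width: 0.773
```

```bash
python3 - <<'E'
from h import *
from cell import eyes
plan([.5581,.0005,.025])
w=eyes.camera("wrist"); cv2.imwrite("pics/g1.png",w["img"])
E
```

```text
t38.65 turn [-0.18 -0.02  0.03] then shift [94.7  1.9  2. ] F(world) [ 0.36 -0.02  0.08] Ftool [-0.08 -0.07  0.35] w 0.7733823008305338
```

View pics/g1.png

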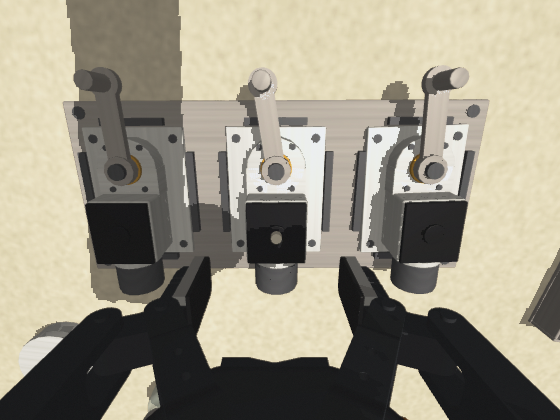

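The fingers straddle the middle housing at (276,230). Descending.

Call:
move_arm --steps '[[[25,1.5,1.5,0,0,0],[30,0,0,0,0,0],[25,0,0,0,0,0],[14,0,0,0,0,0],[0,0,0,0,0,0],[0,0,0,0,0,0],[0,0,0,0,0,0]]]'

```text
time: 39.4
position: [0.5592, 0.0016, 0.0274]
orientation: [0.02, 1.568, 0.168]
force: [-0.6, -0.4, -0.2]
gripper_width: 0.773
```

```bash
python3 - <<'E'
from h import *
plan([.5581,.0005,.025])
E
```

```text
t39.40 turn [-0.06  0.16 -0.  ] then shift [ 2.4 -0.9 -1.3] F(world) [-0.58 -0.39 -0.22] Ftool [ 0.22 -0.3  -0.63] w 0.7731844628441861
```

Call:
move_arm --steps '[[[0,-0.9,0,0,0,0],[0,0,0,0,0,0],[0,0,0,0,0,0],[0,0,0,0,0,0],[0,0,0,0,0,0],[0,0,0,0,0,0],[0,0,0,0,0,0],[0,0,0,0,0,0]]]' --fingers 30 --newtons 60

```text
time: 40.2
position: [0.5594, 0.0004, 0.0274]
orientation: [-0.116, 1.568, 0.032]
force: [-0.7, -0.8, 6.1]
gripper_width: 0.524
```

Call:
move_arm --steps '[[[-3,0,0,0,0,0],[-5,0,0,0,0,0],[-10,0,0,0,0,0],[-15,0,0,0,0,0],[0,0,0,0,0,0],[0,0,0,0,0,0]]]'

```text
time: 40.8
position: [0.5582, 0.0011, 0.0595]
orientation: [0.456, 1.57, 0.604]
force: [0.7, -1.0, -8.0]
gripper_width: 0.527
```

```bash
python3 - <<'E'
from h import *
from cell import eyes
w=eyes.camera("wrist"); cv2.imwrite("pics/g2.png",w["img"])
s=eyes.camera("scene"); cv2.imwrite("pics/s6.png",cv2.resize(s["img"][130:260,170:340],None,fx=4,fy=4,interpolation=cv2.INTER_CUBIC))
plan([.535,.3616,.1],-2.64)
E
```

```text
t40.90 turn [ 1.113e+01 -6.000e-02 -1.000e-02] then shift [-41.5 359.2 -39. ] F(world) [ 0.09  0.09 -7.47] Ftool [7.47 0.09 0.08] w 0.5298621545028961
```

View pics/s6.png

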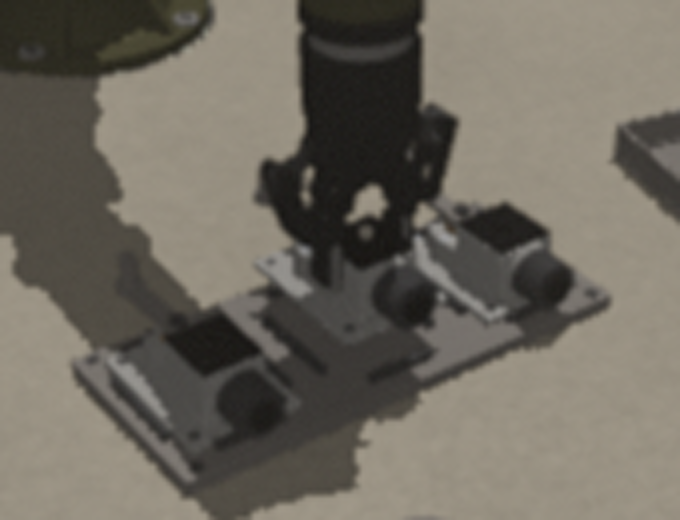

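View pics/g2.png

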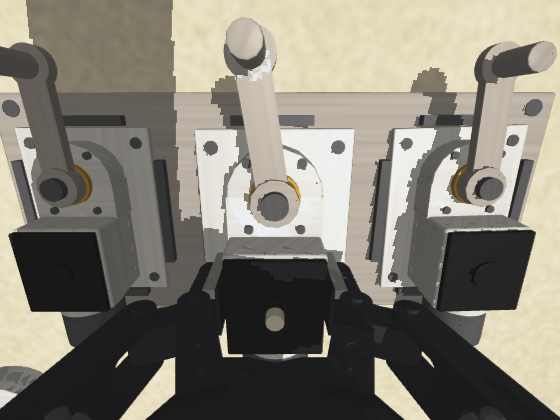

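The drive is lifted level, at about 0.77 kg with its rivet up. Carrying it to the tray.

Call:
move_arm --steps '[[[-25,0,0,0,0,0],[-40,0,0,0,0,0],[-25,0,0,0,0,0],[0,0,0,5.6,0,0],[0,0,0,5.5,0,0],[0,20,-2,0,0,0],[0,40,-2,0,0,0],[0,40,-2,0,0,0],[0,40,-2,0,0,0],[0,40,-2,0,0,0],[0,40,-2,0,0,0],[0,40,-2,0,0,0]]]'

```text
time: 42.1
position: [0.5551, 0.2624, 0.1478]
orientation: [-2.525, 1.569, -2.571]
force: [1.1, -0.6, -8.2]
gripper_width: 0.527
```

Call:
move_arm --steps '[[[0,40,-2,0,0,0],[0,35,-2,0,0,0],[0,20,0,0,0,0],[0,0,0,0,0,0],[0,0,0,0,0,0],[0,0,0,0,0,0],[0,0,0,0,0,0]]]'

```text
time: 42.8
position: [0.5568, 0.3543, 0.1486]
orientation: [-1.651, 1.57, -1.699]
force: [0.2, 0.3, -7.9]
gripper_width: 0.524
```

```bash
python3 - <<'E'
from h import *
from cell import eyes
w=eyes.camera("wrist"); cv2.imwrite("pics/g3.png",w["img"])
plan([.555,.3607,.0184],-2.64)
E
```

```text
t42.85 turn [-0.1   0.    0.03] then shift [130.4   5.9  -2. ] F(world) [ 0.2  -0.19 -8.26] Ftool [ 8.26 -0.18  0.21] w 0.528653769657913
```

View pics/g3.png

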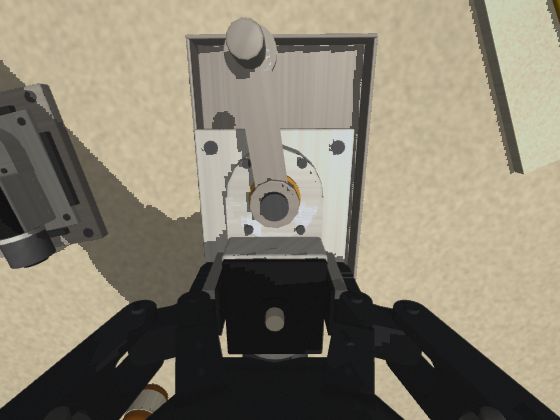

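Call:
move_arm --steps '[[[0,5.5,-2,0,0,0],[30,0,0,0,0,0],[40,0,0,0,0,0],[30,0,0,0,0,0],[15,0,0,0,0,0],[7,0,0,0,0,0],[0,0,0,0,0,0],[0,0,0,0,0,0],[0,0,0,0,0,0],[0,0,0,0,0,0]]]'

```text
time: 43.85
position: [0.5555, 0.3625, 0.0285]
orientation: [0.736, 1.568, 0.69]
force: [-0.9, 0.9, -6.9]
gripper_width: 0.524
```

```bash
python3 - <<'E'
from h import *
plan([.555,.3607,.0184],-2.64)
E
```

```text
t43.85 turn [ 0.01  0.12 -0.1 ] then shift [10.1 -1.8 -0.4] F(world) [-0.92  0.88 -6.93] Ftool [ 6.93  0.84 -0.96] w 0.5240009070692075
```

Call:
move_arm --steps '[[[3,-1.5,0,0,0,0],[3,0,0,0,0,0],[2,0,0,0,0,0],[0,0,0,0,0,0],[0,0,0,0,0,0],[0,0,0,0,0,0]]]'

```text
time: 44.45
position: [0.5545, 0.3604, 0.0187]
orientation: [-2.957, 1.571, -3.003]
force: [-0.4, -1.3, -8.0]
gripper_width: 0.526
```

Call:
move_arm --steps '[[[1,0,0,0,0,0],[0,0,0,0,0,0],[0,0,0,0,0,0]]]'

```text
time: 44.75
position: [0.5545, 0.3605, 0.0184]
orientation: [1.199, 1.571, 1.154]
force: [-3.0, -0.8, -1.7]
gripper_width: 0.529
```

Call:
move_arm --steps '[[[1,0,0,0,0,0],[0,0,0,0,0,0],[0,0,0,0,0,0]]]'

```text
time: 45.05
position: [0.5546, 0.3605, 0.0184]
orientation: [1.613, 1.57, 1.567]
force: [-5.1, -2.0, 6.0]
gripper_width: 0.526
```

It's seated on the tray floor. Easing, releasing and withdrawing.

Call:
move_arm --steps '[[[-1,0,0,0,0,0],[0,0,0,0,0,0],[0,0,0,0,0,0],[0,0,0,0,0,0],[0,0,0,0,0,0],[0,0,0,0,0,0]]]' --fingers 64

```text
time: 45.65
position: [0.5546, 0.3604, 0.0178]
orientation: [0.529, 1.571, 0.483]
force: [-0.0, 0.2, 0.2]
gripper_width: 0.746
```

Call:
move_arm --steps '[[[-10,0,0,0,0,0],[-30,0,0,0,0,0],[-40,0,0,0,0,0],[-45,0,0,0,0,0],[-45,0,0,0,0,0],[0,0,-45,0,0,0],[0,0,-45,0,0,0],[0,0,-40,0,0,0],[0,0,0,0,0,0],[0,0,0,0,0,0]]]'

```text
time: 46.65
position: [0.4242, 0.3668, 0.189]
orientation: [0.929, 1.569, 0.885]
force: [0.8, 0.6, 0.5]
gripper_width: 0.747
```

```bash
python3 - <<'E'
from h import *
from cell import eyes
c=eyes.camera("top"); np.savez("top9.npz",**c); cv2.imwrite("pics/top9.png",c["img"])
s=eyes.camera("scene"); cv2.imwrite("pics/s9.png",cv2.resize(s["img"][130:310,170:430],None,fx=3,fy=3,interpolation=cv2.INTER_CUBIC))
plan([.5,.36,.2],-2.64)
P=cloud(c);z=np.where(c["range_z"]>0,P[...,2],0)
for n,(a,b,e,f) in(("L",(225,262,212,240)),("R",(210,248,305,333)),("tray",(200,300,95,165))):
    m=np.zeros(z.shape,bool);m[a:b,e:f]=1;m&=(z>.05)&(z<.08); p=P[m]; print(n,m.sum(),np.round(p.max(0),4),np.round(p.min(0),4),np.median(p[:,2]))
a=dict(np.load("top0.npz"))["img"][110:185,180:380].astype(int); print("bystander diff",np.abs(a-c["img"][110:185,180:380]).max(-1).__gt__(40).sum())
E
```

```text
t46.75 turn [-0.06  0.09 -0.04] then shift [-11.4  -2.5  74.2] F(world) [ 0.14 -0.06  0.45] Ftool [-0.45 -0.05  0.14] w 0.7483689939267617
L 514 [0.5991 0.1404 0.0671] [0.5178 0.089  0.05  ] 0.05915843000193821
R 508 [ 0.6343 -0.0879  0.0665] [ 0.542  -0.1371  0.0501] 0.059105831027710276
tray 289 [0.6091 0.3826 0.0629] [0.4484 0.3372 0.05  ] 0.05268280280699167
bystander diff 0
```

View pics/top9.png

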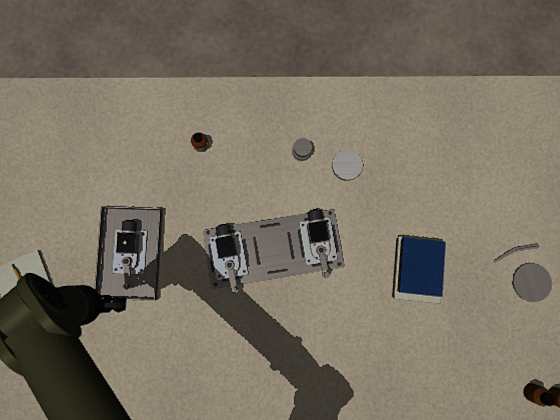

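View pics/s9.png

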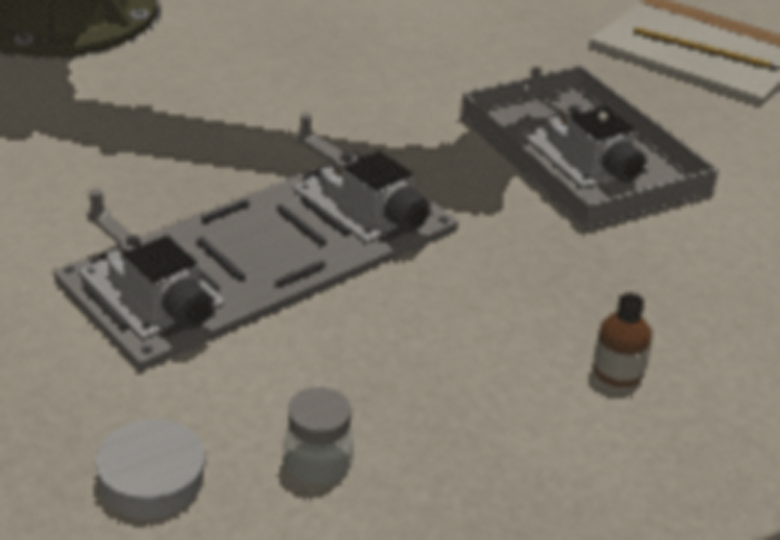

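```bash
python3 -c "
from cell import job
print(job.sign_off())"
```

```text
the job is handed in; nothing more can be done
None
```

The job is done and handed in at about 47 s. All three cranks were rocked left then right to both stops, working from left to right. The left and right drives are tight and the middle one is loose.

- **Crank play at the pin:** left about ±2 mm, right about ±1.8 mm, middle about ±9 mm. The left figure comes from the right-hand side only, once the drive's own turn is taken out.
- **Rivets:** both tight drives were pressed until the pin bottomed, at 18 N on the left and 15.5 N on the right, with the fingertip at 62.6 mm both times. The right one still showed a little white after my first, off-centre press, so I pressed it again. In the last pictures neither pin stands proud.
- **Loose drive:** it was lifted out with its rivet still up and stands upright in the reject tray, with the gripper clear of it.
- **Bystanders:** the last overhead picture shows the bottle, jar and tin where they were at the start.

**Left drive pushed past the 5 N mark:** while I was finding its right stop, the sideways force reached a little over 5 N. That turned the drive about 1.3° and moved it about 0.7 mm within the nest's play. It still sits in its nest, with its top at the same height as the right drive's, and I left it like that. After that I stopped at under 2 N on the other two, and they barely moved (about 0.15° or less).

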